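# Hang the block guard on the rail and show the printing block to the copy camera

## Robot

A 7-joint arm with a two-finger parallel gripper is mounted at the origin on the work surface. World frame = base frame: x ahead of the robot, y to its left, z up, the work surface at z = 0. Lengths are in m, angles in rad, forces in N, time in s.
With the tool pointing down it reaches from about 0.4 to 0.9 m from the base axis. Payload 5.5 kg.
Tool frame: the origin (TCP) lies at the very end of the fingers, on their centre line; the grasp point (between the pads) lies 19 mm behind it; y points along the fingers, x is the direction in which the jaws open and shut, and the axes are right-handed (so a half turn about y gives the same grasp; the last joint's range is limited). The gripper opens to 92 mm and grips with 3 to 60 N. Pads are 19 mm wide; open, the fingers measure 130 mm over their backs; the gripper's body (75 mm by 190 mm) begins 47 mm behind the grasp point.
Start: joints at [-0.876, 0.501, -0.427, 1.55, 0.221, 1.138, -0.21], TCP at [0.272, 0.59, 0.227] pointing down, gripper open.
Joint ranges: [-2.88, 2.88], [-0.31, 2.03], [-1.54, 1.56], [0.2, 2.42], [-1.41, 4.55], [0.19, 2.02], [-2.57, 2.57]. Speed limits (rad/s): [2.57, 2.57, 3.14, 3.14, 3.14, 3.14, 3.14].

## Interface

Orientations are given as [roll, pitch, yaw] about the fixed x, y, z axes, in that order (R = Rz(yaw) Ry(pitch) Rx(roll)).
In Python, from cell import r, viewer, job_done gives the robot as it stands. The module is installed in compiled form; this text tells all that it offers.
- The arm moves only by the tool arm_command, never from a script. Its argument "rows" is a list of rows, each a list of 3 entries, a list of its own where there are three numbers: the finger opening in cm, from 0 to 9.18, then the shift along the tool's x, y, z in cm, then the turn, a rotation vector about the tool's x, y, z in degrees. In form: [[gripper, [dx, dy, dz], [rx, ry, rz]], ...]. A call has exactly 5 rows; each row is the pose to reach, as a shift and turn from the pose commanded when the call began, along the tool's axes at that moment; what a row does not reach only later rows make up. A row lasts 1/10 s, in which the tool goes at most 50 mm and 8.59 degrees, less where a joint would pass 70% of its speed; a pose out of reach is approached as far as the arm can. A call with a gripper value outside its range is refused whole. The fingers move at their own pace and stop on an object; the grip force is fixed at half the most. Time passes only in rows, so rows that repeat a pose let the fingers close, or fill a call up. It gives the time, the measured TCP pose, the force and the opening at its end, in the units of the state.
- r.get_obs(): the state, without advancing time (a new reading comes with each control period).
- viewer.grab_frame(name): name is "scene" or "side" or "wrist"; returns a dict with "pixels" (384x512x3 uint8, red, green, blue), "fx", "fy", "cx", "cy" (pixels), "rvec" (rotation vector, rad) and "tvec" (3), from world to camera coordinates, as OpenCV has them. Camera axes: x right, y down, z forward; pixel columns grow to the right and rows downward; lengths in m; the calibration is good to about 2 mm. The wrist camera is an equidistant fisheye: a pixel r from the principal point sees the ray r / f radians off the axis. A picture is of the moment at which its call begins. There is no depth.
- job_done(): hands the job in, once; it reports no verdict.
The state is a dict: "time": time; "joints": joint angles; "qd": joint speeds; "joint_torque": joint torques, N m; "tool_pos": TCP position; "orientation": TCP orientation; "ft_force": force on the tool from outside, world axes, zero at the start; "moment": the same for the moment, N m; "finger_gap": finger opening in m.
Only numpy, scipy, OpenCV 4.12 (cv2) and the standard library are available. Lean on these libraries where they do the work, as an engineer would, in place of code of your own. Each camera call takes 0.05 s, during which the arm holds its last target.

## Task

The carved printing block stands in its slotted holder under a folded metal guard. Lift the guard off and hang it astride the wooden bar, let go of it, then pick the block out of the holder and hold it still in the air in front of the copy camera: carved face square to the lens, right way up, centred on the lens axis, the face 160 mm from the lens. Finish while still holding it there; leave the camera as it is set, do not drop the block, lay it over or stand it on the table, and leave the other things on the table where they are.

Things in the scene. Friction and masses are not known exactly. Their poses are not given: they have to be found in the camera images.
- guard: Folded aluminium guard, roof sloping 30 deg both ways from a ridge, with skirts; 80 mm long (y, the ridge), 58 wide (x), 52 inside, 3 mm sheet, 110 g. Origin: mid ridge, INSIDE the roof; skirts end 60 mm below it. Dark wooden grip strip on top, 12 (x) x 50 mm (y), top 37 mm above origin. Same either way round. Starts upright on the block's top edges, ridge along block y, origin 97 mm up.
- block: Carved printing block standing on its long edge: 24 mm thick (x), 110 wide (y), 80 tall (z, up), about 150 g. Origin: centre of its underside. The +x face is dark lino with a pale leaf carved low on it; the -x face is plain wood. Starts in the holder, underside 10 mm above the table. Lifts straight up; take it by its thickness at the top edge.
- block_face (a point): Centre of the block's carved face: 12 mm along +x and 40 mm up from the block's origin. Axes as the block's.
- holder: Fixed wooden holder, base 80 mm (x) by 120 mm (y), 10 mm thick; two 12 mm high, 10 mm thick strips form the slot, 27 mm wide, along its y. The slot is open upward, so the block lifts straight out. Origin: centre of its underside on the table. The block's axes start parallel to the holder's.
- rail: Fixed stand with a level round wooden bar along its x, 18 mm thick, axis 150 mm up. Base 260 x 50 mm; posts 18 (x) x 26 mm, 162 mm tall, centred 118 mm either side of the middle. Origin: centre of its underside. With the guard hung, ridge along the bar, the guard's origin lies 10 mm above the bar's axis.
- bar_mid (a point): Middle of the bar, on its axis, 150 mm above the table. Axes as the rail stand's: x along the bar.
- stand: Fixed camera stand: white base board 310 (x) x 120 mm, 12 mm thick, from x = -70 to +240 mm of the origin, which lies on the table under its middle line. Upright column, 22 mm thick, 322 mm tall, at x = 215 mm, carrying the camera head 270 mm above the table.
- lens (a point): Centre of the lens' front glass. The camera head is a grey box 50 x 75 x 50 mm, lens barrel 38 mm across. It looks along MINUS x of this frame: roughly towards the robot, tilted down 0.1 to 0.35 rad on a stiff hinge. y across, z camera's up. Shown right, the block's axes are parallel to these (its +x face then looks at the lens) and its face centre is at (-160, 0, 0) mm here.
- show_point (a point): The point on the lens axis, 160 mm in front of the lens, where the centre of the carved face belongs. Axes as the lens'.
- ink_tin: Bystander, leave in place: closed steel ink tin, 66 mm across, 60 mm high. Origin: on its underside.
- tape: Bystander, leave in place: roll of paper tape lying flat, 84 mm across, 24 mm high. Origin: on its underside.
- water_jar: Bystander, leave in place: lidded glass jar, 68 mm across, 110 mm high. Origin: on its underside.
- spare_block: Bystander, leave in place: plain plywood blank lying flat, 90 x 60 x 22 mm. Origin: on its underside.
- mug: Bystander, leave in place: white mug, 80 mm across, 90 mm high. Origin: on its underside.
- roller: Bystander, leave in place: small hand ink roller lying on the table. Origin: on its underside.
Mind the look-alikes: they are no part of the job. What is shaped like the block but blue is not meant.

How it is judged:
On the way:
1. the guard hangs astride the bar and has been let go (z of guard in the frame of rail between 0.15 and 0.172 m and y of guard in the frame of rail between -0.012 and 0.012 m and x of guard in the frame of rail between -0.085 and 0.085 m and angle between guard's own z axis and vertical below 0.3 rad and angle between the y axis of guard and the x axis of rail, either way round below 0.35 rad and contact force between guard and rail above 0.3 N and contact force between guard and the fingers below 0.05 N and contact force between guard and the arm below 0.05 N and linear speed of guard below 0.03 m/s), for 0.2 s.
At the end, for the whole second after the job is handed in: Guard at rest, let go, astride the bar (ridge within 12 mm and 0.35 rad of it, tilt under 0.3 rad). Block held still in the air by the gripper alone, upright, carved face to the lens: centre 135-185 mm from it, within 20 mm of its axis, axes within 0.2 rad of the camera's (all of step 1 and x of block_face in the frame of lens between -0.185 and -0.135 m and y of block_face in the frame of lens between -0.02 and 0.02 m and z of block_face in the frame of lens between -0.02 and 0.02 m and angle between the x axis of block and the x axis of lens, either way round below 0.2 rad and angle between the z axis of block and the z axis of lens, either way round below 0.2 rad and x of lens in the frame of block above 0.05 m and angle between block's own z axis and vertical below 0.8 rad and linear speed of block below 0.03 m/s and angular speed of block below 0.2 rad/s and height (world z) of block above 0.08 m and contact force between block and the fingers above 1 N and contact force between block and stand below 0.05 N and contact force between block and holder below 0.05 N and contact force between block and guard below 0.05 N and contact force between block and rail below 0.05 N); the arm keeps its last pose, push and grip.
It fails at once if the camera was moved (distance of lens from where it was at the start of the episode above 0.008 m).
It fails at once if the block was dropped, laid over or stood on the table (height (world z) of block below 0.004 m or angle between block's own z axis and vertical above 1.2 rad).
It fails at once if another thing on the table was moved (distance of any of ink_tin, tape, water_jar, spare_block, mug, roller from where it was at the start of the episode above 0.03 m).
It also fails if it takes over 51 s, if anything falls off the work surface, if the arm or the gripper's body presses on something with over 40 N, if the wrist force passes 120 N, or if a joint passes its speed limit or range.

## Working session

There is one attempt and no reset: what is moved stays moved. The work goes in short steps, Python scripts to look and compute and a tool call to move; the robot and the scene stay as the last step left them, time stands still between calls to the robot, and variables do not carry over. Pictures are saved under pics/ and viewed, and the job is handed in when it is done.

Besides the shell and the picture viewer there is one more tool, called after "Emit:" as name(argument=value, ...), one argument or row to a line, values as JSON. arm_command: Moves the arm, as the interface text tells. Its arguments: {"type":"object","properties":{"rows":{"type":"array","items":{"type":"array"}}},"required":["rows"]}

```bash
mkdir -p pics; cat > h.py <<'E'
import numpy as np, cv2
from scipy.spatial.transform import Rotation as Rn
E
python3 - <<'E'
from cell import r,viewer
import cv2,pickle
o=r.get_obs();print(o)
for n in("scene","side","wrist"):
    f=viewer.grab_frame(n);pickle.dump(f,open(f"{n}0.pkl","wb"))
    cv2.imwrite(f"pics/{n}0.png",f["pixels"][:,:,::-1]);print(n,{k:v for k,v in f.items() if k!="pixels"})
E
```

```text
{'time': 0.0, 'joints': array([-0.87581972,  0.50184124, -0.4267969 ,  1.55147221,  0.22082028,
        1.13828922, -0.21029904]), 'qd': array([-1.93603255e-03, -6.83801890e-05,  4.88699135e-04, -2.41492494e-04,
        9.32425890e-05,  1.15373295e-03, -7.40709044e-04]), 'joint_torque': array([-3.27546195e-04, -5.66589117e+01, -5.81551015e+00, -2.79115534e+01,
       -6.84293266e-02,  3.04859388e-02,  1.65233819e-04]), 'tool_pos': array([0.27176007, 0.5896818 , 0.22567376]), 'orientation': array([-1.57074754,  0.0019473 ,  1.13909351]), 'ft_force': array([ 0.17125101,  0.13682841, -0.28071655]), 'moment': array([ 0.01581638, -0.00590589, -0.02999574]), 'finger_gap': 0.09176129951654578}
scene {'fx': 376.294062446075, 'fy': 376.294062446075, 'cx': 262.58960014607214, 'cy': 189.04893438706603, 'rvec': array([ 1.17181033,  2.37503099, -0.95773628]), 'tvec': array([ 0.31334171, -0.18294769,  1.8301311 ])}
side {'fx': 449.33661162652584, 'fy': 449.33661162652584, 'cx': 252.5458642588652, 'cy': 196.56931370590544, 'rvec': array([ 2.31328808, -0.35628487,  0.15889905]), 'tvec': array([-0.48890936,  0.24132738,  1.44292036])}
wrist {'fx': 297.3186396354542, 'fy': 297.3186396354542, 'cx': 251.53206475307047, 'cy': 188.00049013310763, 'rvec': array([-2.41497616, -1.5470842 , -0.24223058]), 'tvec': array([-0.65010782, -0.03786778,  0.39166818])}
```

View pics/scene0.png

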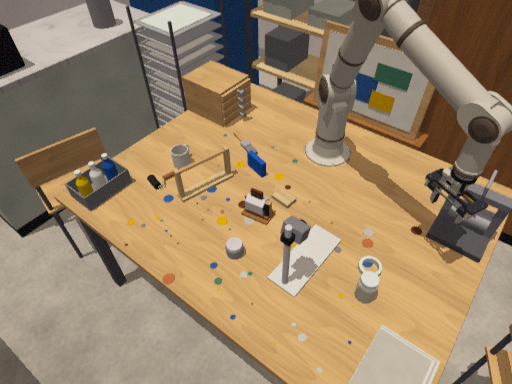

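View pics/side0.png

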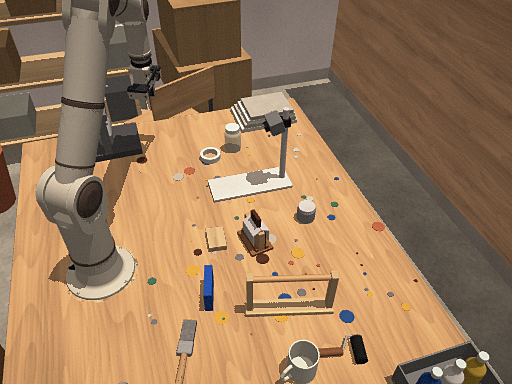

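View pics/wrist0.png

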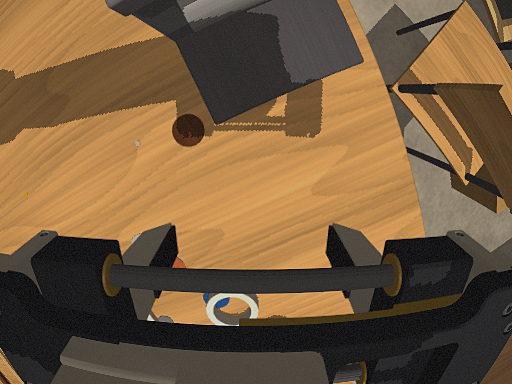

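The guard and block in the holder are at scene (258,205) and side (255,230). The blue look-alike is at scene (257,163) and side (208,287), and the plywood blank is at scene (284,199). The rail is at scene (203,175) and the camera stand at scene (300,255). Next I'll take enlarged crops.

```bash
python3 - <<'E'
import cv2
def c(n,x0,y0,x1,y1,k,o):
    im=cv2.imread(f"pics/{n}0.png")[y0:y1,x0:x1]
    im=cv2.resize(im,None,fx=k,fy=k,interpolation=cv2.INTER_CUBIC)
    st=10
    for x in range((x0+9)//10*10,x1,st):
        cv2.line(im,((x-x0)*k,0),((x-x0)*k,4),(0,0,255),1);cv2.putText(im,str(x),((x-x0)*k,14),0,.35,(0,0,255),1)
    for y in range((y0+9)//10*10,y1,st):
        cv2.line(im,(0,(y-y0)*k),(4,(y-y0)*k),(0,0,255),1);cv2.putText(im,str(y),(5,(y-y0)*k+4),0,.35,(0,0,255),1)
    cv2.imwrite(f"pics/{o}.png",im)
c("scene",165,140,305,230,5,"sc1")
c("scene",220,205,345,300,6,"sc2")
c("side",200,195,345,325,5,"sd1")
c("side",200,90,330,210,5,"sd2")
c("side",225,200,285,260,10,"sd3")
c("scene",230,180,300,230,10,"sc3")
E
```

```text
(no output)
```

View pics/sc1.png

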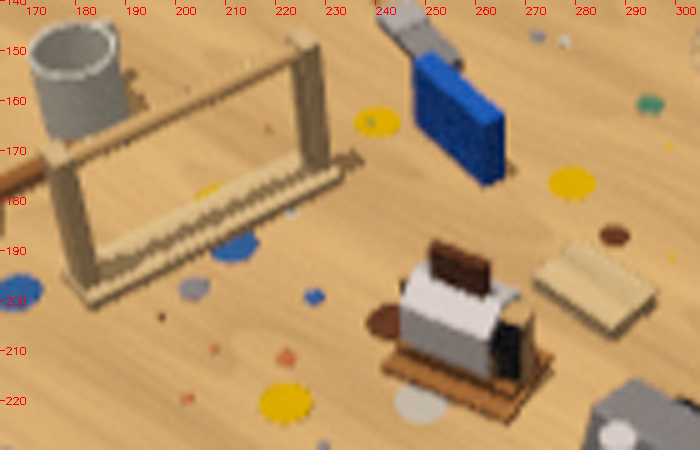

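View pics/sc2.png

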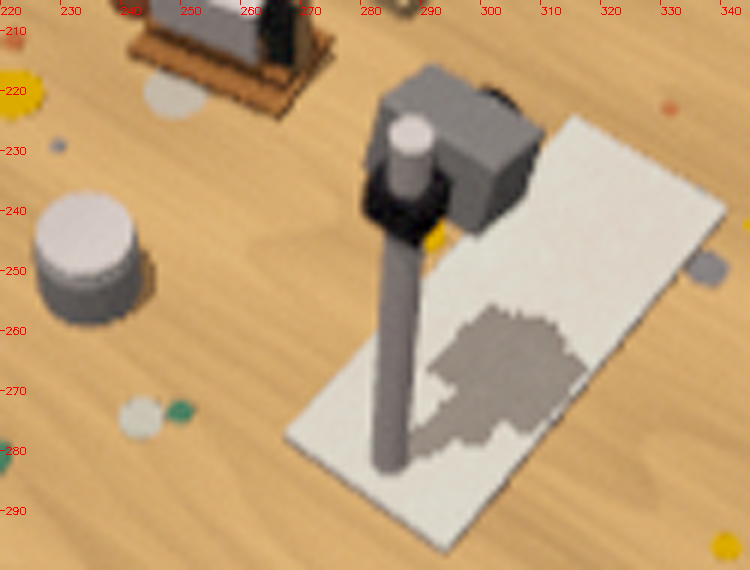

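View pics/sd1.png

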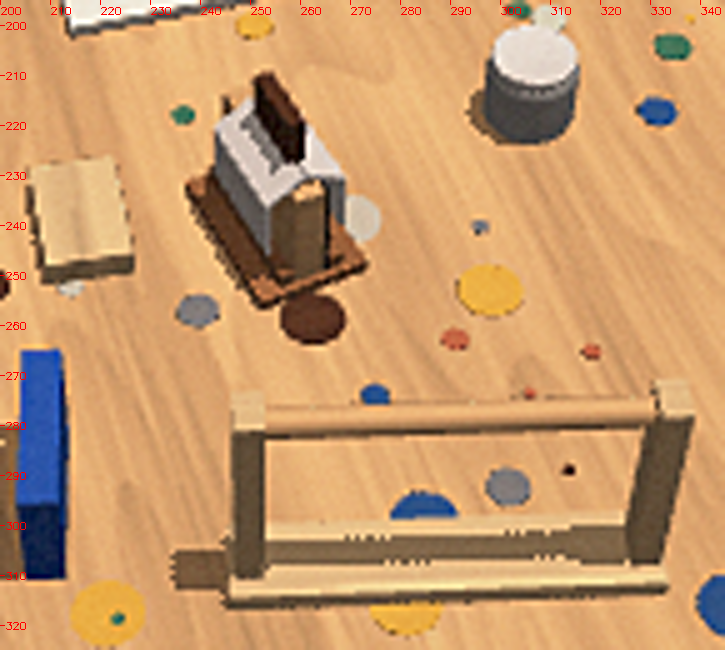

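View pics/sd2.png

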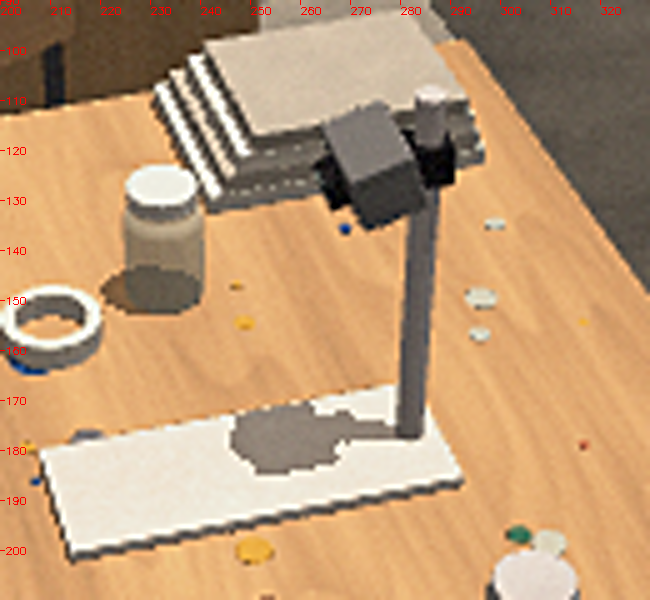

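View pics/sd3.png

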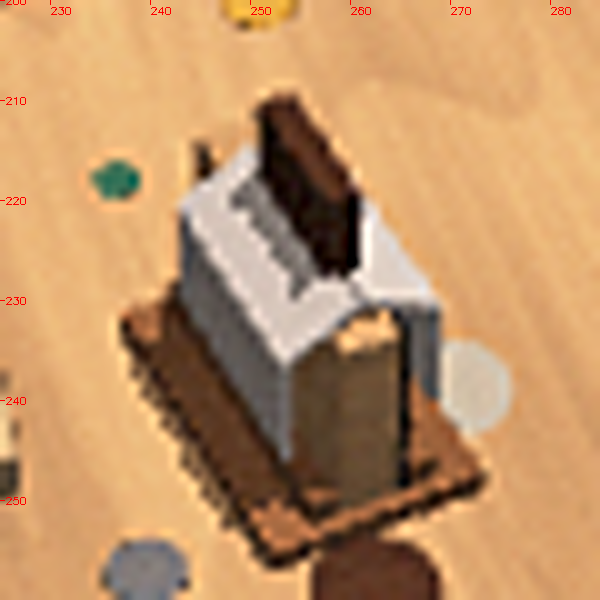

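View pics/sc3.png

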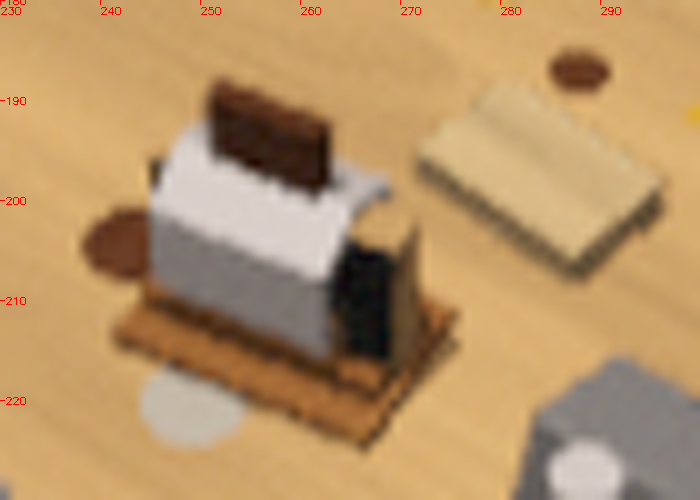

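```bash
cat > h.py <<'E'
import numpy as np, cv2, pickle
from scipy.spatial.transform import Rotation as Rn
from scipy.optimize import least_squares
F={n:pickle.load(open(f"{n}0.pkl","rb")) for n in("scene","side","wrist")}
def proj(f,P,fish=False):
    P=np.atleast_2d(P); C=Rn.from_rotvec(f["rvec"]).apply(P)+f["tvec"]
    if fish:
        rr=np.hypot(C[:,0],C[:,1]); th=np.arctan2(rr,C[:,2]); s=th/np.maximum(rr,1e-9)
        return np.c_[f["fx"]*C[:,0]*s+f["cx"],f["fy"]*C[:,1]*s+f["cy"]]
    return np.c_[f["fx"]*C[:,0]/C[:,2]+f["cx"],f["fy"]*C[:,1]/C[:,2]+f["cy"]]
def ray(f,uv,fish=False):
    d=np.array([(uv[0]-f["cx"])/f["fx"],(uv[1]-f["cy"])/f["fy"],1.])
    if fish:
        th=np.hypot(d[0],d[1]); d=np.r_[d[:2]/max(th,1e-9)*np.sin(th),np.cos(th)]
    R=Rn.from_rotvec(f["rvec"]).as_matrix()
    return -R.T@f["tvec"], R.T@d
def onz(f,uv,z,fish=False):
    c,d=ray(f,uv,fish); return c+d*(z-c[2])/d[2]
E
python3 - <<'E'
from h import *
np.set_printoptions(precision=4,suppress=True)
S,D=F["scene"],F["side"]
for n,z,s,d in [("railpostA top",.162,(177,170),(334,275)),("railpostB",.162,(225.5,147.5),(249.5,277)),
 ("holder bot corner A",.0,(266.3,224.5),None),("holder right",.01,(275,211.3),None),("holder left",.01,(241,213.5),None),
 ("holder sd left",.01,None,(237.5,232)),("sd bot",.01,None,(251.5,254)),("sd right",.01,None,(272,246)),
 ("grip end1",.134,(251,188),(252,210)),("grip end2",.134,(262.5,192.5),(258.5,218.5)),
 ("board1",.012,(314,224),(208.5,180.5)),("board2",.012,(339,240),(214,200.5)),("board3",.012,(266.5,277.5),(292,187)),("board4",.012,(292.5,296.5),(279,168))]:
    print(n,None if s is None else onz(S,s,z),None if d is None else onz(D,d,z))
E
```

```text
railpostA top [ 0.6369 -0.337   0.162 ] [ 0.6402 -0.3392  0.162 ]
railpostB [ 0.4143 -0.2748  0.162 ] [ 0.4157 -0.2757  0.162 ]
holder bot corner A [0.5384 0.0382 0.    ] None
holder right [0.4678 0.0297 0.01  ] None
holder left [ 0.5621 -0.0745  0.01  ] None
holder sd left None [0.4657 0.0234 0.01  ]
sd bot None [ 0.4827 -0.0837  0.01  ]
sd right None [ 0.5588 -0.0716  0.01  ]
grip end1 [ 0.5146 -0.0554  0.134 ] [ 0.5086 -0.0059  0.134 ]
grip end2 [ 0.5065 -0.0047  0.134 ] [ 0.5169 -0.0482  0.134 ]
board1 [0.4283 0.1941 0.012 ] [0.4326 0.3116 0.012 ]
board2 [0.4365 0.3127 0.012 ] [0.4258 0.1973 0.012 ]
board3 [0.7363 0.1895 0.012 ] [0.7287 0.1802 0.012 ]
board4 [0.7408 0.3046 0.012 ] [0.7199 0.3009 0.012 ]
```

```bash
python3 - <<'E'
import cv2
def c(n,x0,y0,x1,y1,k,o):
    im=cv2.imread(f"pics/{n}0.png")[y0:y1,x0:x1]
    im=cv2.resize(im,None,fx=k,fy=k,interpolation=cv2.INTER_CUBIC)
    im=cv2.convertScaleAbs(im,alpha=1.6)
    for x in range((x0+4)//5*5,x1,5):
        cv2.line(im,((x-x0)*k,0),((x-x0)*k,4),(0,0,255),1);cv2.putText(im,str(x),((x-x0)*k,14),0,.35,(0,0,255),1)
    for y in range((y0+4)//5*5,y1,5):
        cv2.line(im,(0,(y-y0)*k),(4,(y-y0)*k),(0,0,255),1);cv2.putText(im,str(y),(5,(y-y0)*k+4),0,.35,(0,0,255),1)
    return im
a=c("scene",277,210,312,250,12,"");b=c("side",260,105,295,145,12,"")
cv2.imwrite("pics/head.png",cv2.hconcat([a[:480],b[:480]])[:, :800])
E
```

```text
(no output)
```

View pics/head.png

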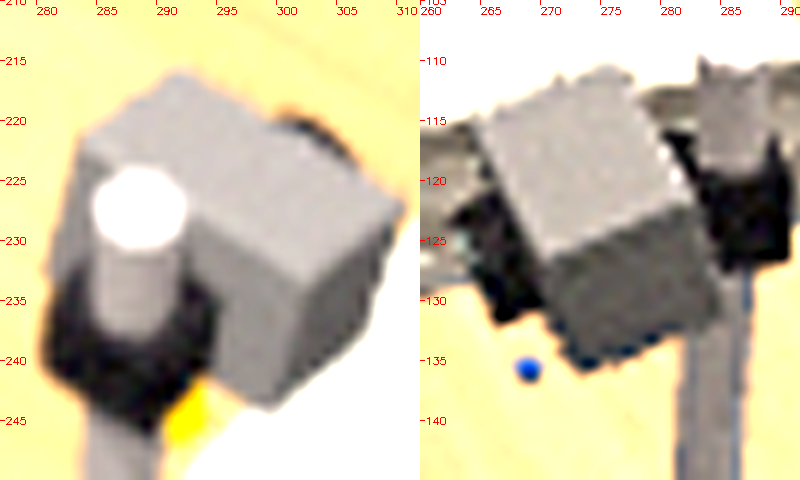

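```bash
python3 - <<'E'
from h import *
np.set_printoptions(precision=4,suppress=True)
S,D=F["scene"],F["side"]
# board fit
def bfit(p,pts):
    out=[]
    for f,loc,uv in pts:
        R=Rn.from_euler("z",p[2]); out.append(proj(f,R.apply(loc)+[p[0],p[1],0])[0]-uv)
    return np.concatenate(out)
B={1:(-.07,-.06,.012),2:(-.07,.06,.012),3:(.24,-.06,.012),4:(.24,.06,.012)}
pts=[(S,B[1],(314,224)),(S,B[2],(339.5,239.5)),(S,B[3],(266.5,277.5)),(S,B[4],(292.5,296.5)),(D,B[2],(208.5,180.5)),(D,B[1],(214,200.5)),(D,B[3],(292,187)),(D,B[4],(279,167))]
s=least_squares(bfit,[.5,.25,0],args=(pts,));print("board",s.x,"rms",np.sqrt(np.mean(s.fun**2)));print(s.fun.reshape(-1,2))
H={(-1,-1,1):((291.2,216),(269.8,126.2)),(-1,1,1):((309.8,227),(264.3,115)),(1,1,1):((301.3,233.2),(276.2,110.8)),(1,-1,1):((283.3,221.3),(281.5,121.8)),
(1,1,-1):((298.7,244),None),(-1,1,-1):((306.8,237.5),None),(-1,-1,-1):(None,(272.5,135.5)),(1,-1,-1):(None,(283.5,132))}
def hf(p):
    R=Rn.from_euler("ZY",[p[3],-p[4]]);o=[]
    for k,(a,b) in H.items():
        P=R.apply(np.array(k)*[.025,.0375,.025])+p[:3]
        if a:o.append(proj(S,P)[0]-a)
        if b:o.append(proj(D,P)[0]-b)
    return np.concatenate(o)
s=least_squares(hf,[.67,.25,.28,0,.2]);J=np.linalg.inv(s.jac.T@s.jac);print("head",s.x,"rms",np.sqrt(np.mean(s.fun**2)),"sd@.5px",.5*np.sqrt(np.diag(J)));print(s.fun.reshape(-1,2))
p=s.x;R=Rn.from_euler("ZY",[p[3],-p[4]])
for L in(.02,.03,.04,.05):
    c=R.apply([-.025-L,0,0])+p[:3];a=[c+R.apply([0,.019*np.cos(t),.019*np.sin(t)]) for t in np.arange(0,6.28,.785)]
    print(L,c,proj(S,c),proj(D,c),"side x range",proj(D,a)[:,0].min(),proj(D,a)[:,1].max(),"scene ymin",proj(S,a)[:,1].min(),proj(S,a)[:,0].max())
# rail fit
T=[(S,(118*.001,0,.162),(177,170)),(D,(.118,0,.162),(334,275)),(S,(-.118,0,.162),(225.5,147.5)),(D,(-.118,0,.162),(249.5,277))]
s=least_squares(bfit,[.527,-.3,-.27],args=(T,));print("rail",s.x,s.fun)
# holder + grip
a,b=.04,.06
T=[(S,(a,b,0),(266.3,224.5)),(S,(-a,b,.01),(275,211.3)),(S,(a,-b,.01),(241,213.5)),(S,(a,b,.01),(265.5,222.3)),
(D,(-a,b,.01),(237.5,232)),(D,(-a,-b,.01),(251.5,254)),(D,(a,-b,.01),(272,246)),(D,(-a,-b,0),(251.8,256.3))]
s=least_squares(bfit,[.513,-.02,.15],args=(T,));print("holder",s.x);print(s.fun.reshape(-1,2))
R=Rn.from_euler("z",s.x[2])
for l in [(.006,.025,.134),(.006,-.025,.134),(-.006,.025,.134),(-.006,-.025,.134)]:
    P=R.apply(l)+[s.x[0],s.x[1],0];print(proj(S,P),proj(D,P))
E
```

```text
board [ 0.4961  0.2519 -0.0215] rms 1.1882523909878442
[[ 0.31   -0.6188]
 [ 0.8424 -0.9207]
 [-0.3326 -0.7225]
 [ 1.0953 -0.3925]
 [-1.4036 -0.0285]
 [-0.0116  0.7418]
 [ 0.8403 -1.4194]
 [ 3.576  -0.7339]]
head [ 0.6708  0.2495  0.2695 -0.0548  0.2443] rms 1.0394816097946735 sd@.5px [0.0006 0.0006 0.0007 0.0119 0.0167]
[[ 0.3934 -1.9703]
 [-0.756   0.2373]
 [ 1.2564 -0.7259]
 [-1.1235 -0.5134]
 [ 0.5232  0.3884]
 [ 0.3032 -1.0926]
 [-1.2418 -0.5354]
 [ 1.3237 -0.3094]
 [-0.364   1.6937]
 [ 0.6446  0.7083]
 [-0.5474  1.9847]
 [ 1.9168  0.647 ]]
0.02 [0.6272 0.2519 0.2586] [[303.0814 223.3615]] [[262.1808 127.8496]] side x range 260.345124034118 132.95272829779395 scene ymin 218.0127736757782 307.9444357237875
0.03 [0.6175 0.2524 0.2562] [[304.8412 222.0197]] [[259.4999 128.8119]] side x range 257.6636709764626 133.91530175750302 scene ymin 216.69948821881866 309.6892528844095
0.04 [0.6078 0.253  0.2538] [[306.5812 220.693 ]] [[256.8186 129.7744]] side x range 254.98183730385392 134.87801181033484 scene ymin 215.40101615679194 311.414274055306
0.05 [0.5981 0.2535 0.2513] [[308.3017 219.3812]] [[254.1369 130.737 ]] side x range 252.2996229352475 135.84085848536628 scene ymin 214.1171082605319 313.119834232053
rail [ 0.5273 -0.3068 -0.2721] [-1.0011  0.3891  0.1329 -0.2447  0.0446 -0.1103 -0.811   0.0037]
holder [ 0.5123 -0.0235  0.1532]
[[ 0.0872  1.0841]
 [ 0.5943 -0.6182]
 [-0.2326 -0.424 ]
 [ 0.8904  1.7347]
 [-1.1053 -1.1606]
 [ 0.2373  1.2397]
 [ 1.102   0.9689]
 [-0.0742  0.8455]]
[[262.6514 194.471 ]] [[252.9579 207.9584]]
[[251.4304 189.993 ]] [[259.9388 217.9532]]
[[264.1435 192.4799]] [[249.6559 209.1121]]
[[252.9606 188.0467]] [[256.5812 219.1602]]
```

```bash
cat >> h.py <<'E'
def tool(yaw,tilt=0.):
    # tool x horizontal-ish at yaw, y down; tilt = camera tilt t: tool x=(cos t,0,sin t), y=(sin t,0,-cos t) in yaw frame
    c,s=np.cos(tilt),np.sin(tilt)
    M=np.array([[c,s,0],[0,0,1],[s,-c,0]])
    return Rn.from_euler("z",yaw)*Rn.from_matrix(M)
def delta(o,pos,R):
    Rc=Rn.from_euler("xyz",o["orientation"])
    d=Rc.inv().apply(np.array(pos)-o["tool_pos"])*100
    w=np.degrees((Rc.inv()*R).as_rotvec())
    print("t",round(o["time"],2),"pos",o["tool_pos"].round(4),"gap",round(o["finger_gap"],4)," SHIFT cm",d.round(2)," ROT deg",w.round(2),"norms",np.linalg.norm(d).round(1),np.linalg.norm(w).round(1))
E
python3 - <<'E'
from h import *
from cell import r
o=r.get_obs()
w=F["wrist"];R=Rn.from_rotvec(w["rvec"]).as_matrix();c=-R.T@w["tvec"]
Rt=Rn.from_euler("xyz",o["orientation"])
print("cam in tool",Rt.inv().apply(c-o["tool_pos"]),"cam axes in tool (cols)",(Rt.inv().as_matrix()@R.T).round(3))
delta(o,[.34,.42,.42],tool(.65))
delta(o,[.40,.25,.42],tool(.15))
E
```

```text
cam in tool [ 0.0008213  -0.15771855  0.08462535] cam axes in tool (cols) [[ 1.     0.     0.   ]
 [-0.    -0.307  0.952]
 [ 0.    -0.952 -0.307]]
t 0.15 pos [0.2719 0.5898 0.2259] gap 0.0915  SHIFT cm [-12.6  -19.39 -13.29]  ROT deg [ 2.000e-02  2.802e+01 -9.000e-02] norms 26.7 28.0
t 0.15 pos [0.2719 0.5898 0.2259] gap 0.0915  SHIFT cm [-25.53 -19.37 -25.86]  ROT deg [ 4.000e-02  5.667e+01 -8.000e-02] norms 41.2 56.7
```

Emit:
arm_command(
  rows=[
    [9.18,[-1,-5,-1],[0,5,0]],
    [9.18,[-4,-9,-4],[0,11,0]],
    [9.18,[-7,-13,-7],[0,17,0]],
    [9.18,[-10,-16.5,-10],[0,23,0]],
    [9.18,[-12.6,-19.4,-13.3],[0,28,0]],
  ],
)

```text
time: 0.65
tool_pos: [0.3315, 0.4368, 0.4079]
orientation: [-1.57, -0.001, 0.648]
ft_force: [0.9, 1.1, 1.0]
finger_gap: 0.0917
```

```bash
python3 - <<'E'
from h import *
from cell import r
delta(r.get_obs(),[.40,.25,.42],tool(.15))
E
```

```text
t 0.65 pos [0.3315 0.4368 0.4079] gap 0.0917  SHIFT cm [ -5.8   -1.23 -19.03]  ROT deg [-4.000e-02  2.851e+01  2.000e-02] norms 19.9 28.5
```

Emit:
arm_command(
  rows=[
    [9.18,[-1.5,0,-4.5],[0,8,0]],
    [9.18,[-3,0,-9],[0,16,0]],
    [9.18,[-4.5,0,-13.5],[0,24,0]],
    [9.18,[-5.5,0,-17.2],[0,28.6,0]],
    [9.18,[-5.5,0,-17.2],[0,28.6,0]],
  ],
)

```text
time: 1.15
tool_pos: [0.3949, 0.2616, 0.4065]
orientation: [-1.573, -0.001, 0.139]
ft_force: [0.5, -0.5, -0.4]
finger_gap: 0.0917
```

```bash
python3 - <<'E'
from h import *
from cell import r,viewer
f=viewer.grab_frame("wrist");pickle.dump(f,open("wrist1.pkl","wb"));cv2.imwrite("pics/w1.png",f["pixels"][:,:,::-1])
delta(r.get_obs(),[.43,-.023,.36],tool(.153))
print(proj(f,[[.632,.2515,.26],[.5123,-.0235,.134]],True))
E
```

```text
t 1.2 pos [0.3934 0.2648 0.4064] gap 0.0918  SHIFT cm [ -0.55   4.66 -29.01]  ROT deg [ 0.03 -0.45  0.02] norms 29.4 0.4
[[434.59473543 209.8634335 ]
 [291.83289495 310.45791092]]
```

View pics/w1.png

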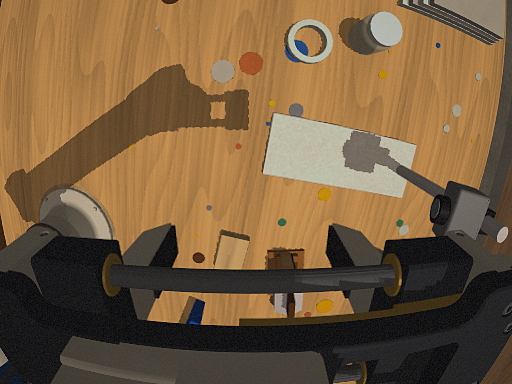

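```bash
python3 - <<'E'
import cv2
x0,y0,k=422,180,8
im=cv2.imread("pics/w1.png")[y0:y0+70,x0:x0+88]
im=cv2.convertScaleAbs(cv2.resize(im,None,fx=k,fy=k,interpolation=cv2.INTER_CUBIC),alpha=1.8)
for x in range(425,510,5): cv2.putText(im,str(x),((x-x0)*k,12),0,.35,(0,0,255),1);cv2.line(im,((x-x0)*k,14),((x-x0)*k,18),(0,0,255))
for y in range(180,250,5): cv2.putText(im,str(y),(2,(y-y0)*k+4),0,.35,(0,0,255),1)
cv2.imwrite("pics/w1c.png",im)
E
```

```text
(no output)
```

View pics/w1c.png

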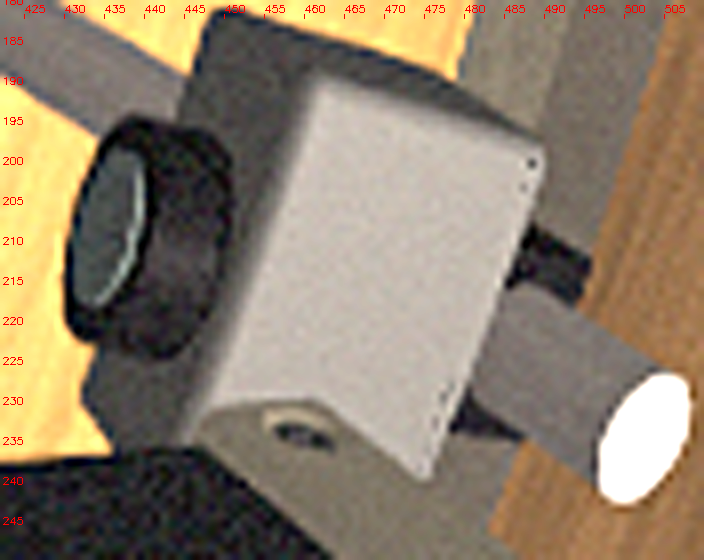

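```bash
python3 - <<'E'
from h import *
np.set_printoptions(precision=4,suppress=True)
S,D=F["scene"],F["side"];W=pickle.load(open("wrist1.pkl","rb"))
H={(-1,-1,1):((291.2,216),(269.8,126.2),(447.5,232)),(-1,1,1):((309.8,227),(264.3,115),(461,189.5)),(1,1,1):((301.3,233.2),(276.2,110.8),(488.8,199)),(1,-1,1):((283.3,221.3),(281.5,121.8),(474.7,240)),
(1,1,-1):((298.7,244),None,None),(-1,1,-1):((306.8,237.5),None,(449.8,181)),(-1,-1,-1):(None,(272.5,135.5),(432,229)),(1,-1,-1):(None,(283.5,132),None)}
def hf(p,fd):
    R=Rn.from_euler("ZY",[p[3],-p[4]]);o=[]
    d=np.array([.025,.0375,.025]) if fd else p[6:9]
    for k,uv in H.items():
        P=R.apply(np.array(k)*d)+p[:3]
        for f,a in zip((S,D,W),uv):
            if a:o.append(proj(f,P,f is W)[0]-a)
    o.append(proj(W,R.apply([-d[0]-p[5],0,0])+p[:3],True)[0]-(435,208.5))
    return np.concatenate(o)
for fd in(1,0):
    s=least_squares(hf,[.67,.25,.28,0,.2,.015]+([] if fd else [.025,.0375,.025]),args=(fd,));J=np.linalg.pinv(s.jac.T@s.jac);print("head",s.x,"rms",np.sqrt(np.mean(s.fun**2)),"sd@1px",np.sqrt(np.diag(J)));print(s.fun.reshape(-1,2).round(1).tolist())
    p=s.x;R=Rn.from_euler("ZY",[p[3],-p[4]]);d=.025 if fd else p[6];l=R.apply([-d-p[5],0,0])+p[:3]
    print("lens",l,"show",l+R.apply([-.16,0,0]), "ZNED normal", R.apply([1,0,0]))
E
```

```text
head [0.6749 0.2552 0.2663 0.0047 0.2499 0.0164] rms 3.053841857497876 sd@1px [0.0008 0.0005 0.0008 0.0129 0.0216 0.0016]
[[0.2, 0.5], [0.6, 0.1], [-4.6, 10.8], [2.0, 0.9], [-1.0, -0.4], [0.8, -2.9], [2.1, 2.5], [0.1, -1.4], [3.9, -4.3], [-0.7, 2.4], [2.3, -0.9], [-1.4, 8.6], [1.3, 4.0], [1.5, 2.5], [-2.6, -4.2], [0.7, 1.7], [-0.5, -1.5], [2.9, -0.2], [0.5, -2.1]]
lens [0.6348 0.255  0.2561] show [0.4798 0.2543 0.2165] ZNED normal [0.9689 0.0045 0.2474]
head [ 0.6725  0.2559  0.2689 -0.0138  0.2108  0.019   0.0229  0.031   0.0202] rms 1.7653366742219385 sd@1px [0.0008 0.0005 0.0009 0.0148 0.0265 0.0017 0.0006 0.0005 0.0009]
[[2.1, 1.9], [0.0, -1.0], [-2.3, 5.2], [0.1, 0.6], [-0.0, 0.4], [0.4, 1.4], [0.6, 1.8], [0.2, 0.3], [0.0, -0.7], [1.7, 3.5], [0.7, -1.1], [-2.3, 2.7], [0.7, 0.6], [0.5, -0.4], [-1.3, 1.3], [-0.8, -1.3], [2.6, -4.0], [0.5, -2.2], [0.5, -2.2]]
lens [0.6315 0.2564 0.2601] show [0.4751 0.2586 0.2267] ZNED normal [ 0.9778 -0.0135  0.2092]
```

```bash
python3 - <<'E'
from h import *
np.set_printoptions(precision=4,suppress=True)
S,D=F["scene"],F["side"];W=pickle.load(open("wrist1.pkl","rb"))
H={(-1,-1,1):((291.2,216),(269.8,126.2),None),(-1,1,1):((309.8,227),(264.3,115),(460.5,188.5)),(1,1,1):((301.3,233.2),(276.2,110.8),(488.8,199)),(1,-1,1):((283.3,221.3),(281.5,121.8),None),
(1,1,-1):((298.7,244),None,None),(-1,1,-1):((306.8,237.5),None,(449.8,181)),(-1,-1,-1):(None,(272.5,135.5),None),(1,-1,-1):(None,(283.5,132),None)}
def hf(p,fd):
    R=Rn.from_euler("ZY",[p[3],-p[4]]);o=[]
    d=np.array([.025,.0375,.025]) if fd else p[6:9]
    for k,uv in H.items():
        P=R.apply(np.array(k)*d)+p[:3]
        for f,a in zip((S,D,W),uv):
            if a:o.append(proj(f,P,f is W)[0]-a)
    o.append(proj(W,R.apply([-d[0]-p[5],0,0])+p[:3],True)[0]-(435,208.5))
    return np.concatenate(o)
for fd in(1,0):
    s=least_squares(hf,[.67,.25,.28,0,.2,.015]+([] if fd else [.025,.0375,.025]),args=(fd,));J=np.linalg.pinv(s.jac.T@s.jac);print("head",s.x,"rms",np.sqrt(np.mean(s.fun**2)),"sd@1px",np.sqrt(np.diag(J)));print(s.fun.reshape(-1,2).round(1).tolist())
    p=s.x;R=Rn.from_euler("ZY",[p[3],-p[4]]);d=.025 if fd else p[6];l=R.apply([-d-p[5],0,0])+p[:3]
    print("lens",l,"show",l+R.apply([-.16,0,0]), "normal", R.apply([1,0,0]))
E
```

```text
head [ 0.6713  0.2501  0.2687 -0.0621  0.3016  0.0138] rms 1.1876590154845337 sd@1px [0.0009 0.0006 0.0009 0.0172 0.0255 0.0017]
[[0.7, -1.5], [-1.1, 0.7], [1.5, -0.1], [-1.3, -0.0], [-0.1, 0.5], [0.9, 0.2], [-0.0, -1.2], [2.7, 1.1], [-0.8, -0.8], [0.8, -0.4], [-0.6, 1.9], [0.3, 1.7], [-2.5, -1.0], [-0.1, 2.2], [2.2, 0.3], [-0.0, 0.1]]
lens [0.6343 0.2524 0.2572] show [0.4818 0.2619 0.2096] normal [ 0.953  -0.0593  0.2971]
head [ 0.6704  0.2509  0.2697 -0.0655  0.28    0.0167  0.0225  0.0364  0.0207] rms 0.49175977391454734 sd@1px [0.0009 0.0009 0.001  0.0189 0.0301 0.0018 0.0007 0.0009 0.0011]
[[0.6, -0.3], [-0.4, 0.7], [0.7, 0.8], [-0.4, 0.3], [0.7, 0.9], [0.9, 0.7], [-0.4, -0.1], [-0.1, 0.1], [-0.0, 0.0], [0.2, 0.4], [0.3, 0.1], [0.4, 0.4], [-0.2, 0.6], [-0.3, 0.5], [0.7, -0.7], [0.1, -0.2]]
lens [0.6328 0.2533 0.2589] show [0.4794 0.2634 0.2147] normal [ 0.959  -0.0629  0.2764]
```

Emit:
arm_command(
  rows=[
    [9.18,[1,0,-4],[0,0,0]],
    [9.18,[2,0,-8],[0,0,0]],
    [9.18,[3,0,-12],[0,0,0]],
    [9.18,[3,0,-12],[0,0,0]],
    [9.18,[3,0,-12],[0,0,0]],
  ],
)

```text
time: 1.7
tool_pos: [0.4398, 0.1543, 0.4061]
orientation: [-1.57, 0.001, 0.151]
ft_force: [-0.7, 0.9, -0.0]
finger_gap: 0.0917
```

```bash
python3 - <<'E'
from h import *
from cell import r,viewer
f=viewer.grab_frame("wrist");pickle.dump(f,open("wrist2.pkl","wb"));cv2.imwrite("pics/w2.png",f["pixels"][:,:,::-1])
delta(r.get_obs(),[.5123,-.0235,.25],tool(.153))
print(proj(f,[[.632,.2515,.26],[.5123,-.0235,.134]],True))
k=5;im=f["pixels"][:,:,::-1]
p=proj(f,[[.65,.25,.26]],True)[0].astype(int);x0=min(p[0]-70,512-140);y0=max(p[1]-60,0)
im=cv2.convertScaleAbs(cv2.resize(im[y0:y0+115,x0:x0+140],None,fx=k,fy=k,interpolation=cv2.INTER_CUBIC),alpha=1.6)
for x in range((x0+9)//10*10,x0+140,10): cv2.putText(im,str(x),((x-x0)*k,12),0,.35,(0,0,255),1);cv2.line(im,((x-x0)*k,14),((x-x0)*k,18),(0,0,255))
for y in range((y0+9)//10*10,y0+115,10): cv2.putText(im,str(y),(2,(y-y0)*k+4),0,.35,(0,0,255),1)
cv2.imwrite("pics/w2c.png",im)
E
```

```text
t 1.75 pos [0.4394 0.1553 0.4061] gap 0.0921  SHIFT cm [  4.48  15.59 -18.8 ]  ROT deg [-0.05  0.03 -0.04] norms 24.8 0.1
[[429.36441365 121.91185132]
 [278.09429647 262.74303306]]
```

View pics/w2.png

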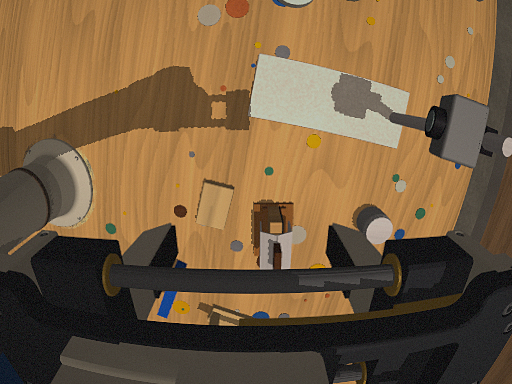

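View pics/w2c.png

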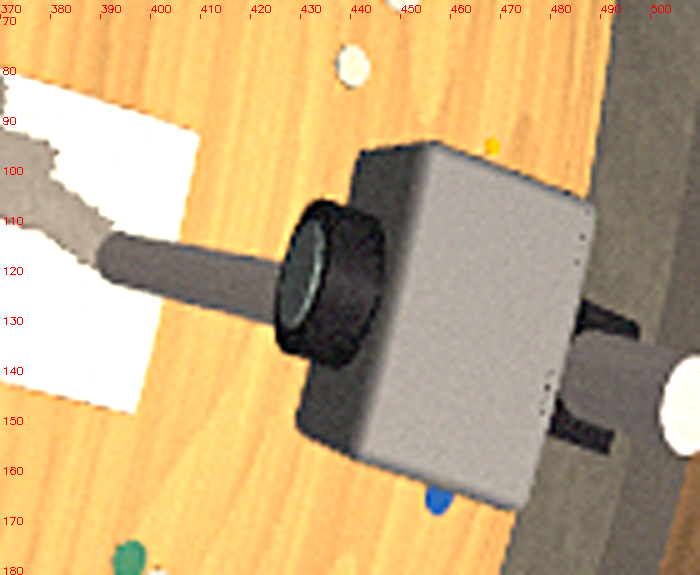

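```bash
python3 - <<'E'
from h import *
np.set_printoptions(precision=4,suppress=True)
S,D=F["scene"],F["side"];W=pickle.load(open("wrist1.pkl","rb"));V=pickle.load(open("wrist2.pkl","rb"))
H={(-1,-1,1):((291.2,216),(269.8,126.2),None,(441.5,157.5)),(-1,1,1):((309.8,227),(264.3,115),(460.5,188.5),(454.5,94.2)),(1,1,1):((301.3,233.2),(276.2,110.8),(488.8,199),(488,106.5)),(1,-1,1):((283.3,221.3),(281.5,121.8),None,(472.5,168)),
(1,1,-1):((298.7,244),None,None,None),(-1,1,-1):((306.8,237.5),None,(449.8,181),(440,96)),(-1,-1,-1):(None,(272.5,135.5),None,(427.2,151)),(1,-1,-1):(None,(283.5,132),None,None)}
def hf(p,fd):
    R=Rn.from_euler("ZY",[p[3],-p[4]]);o=[]
    d=np.array([.025,.0375,.025]) if fd else p[6:9]
    for k,uv in H.items():
        P=R.apply(np.array(k)*d)+p[:3]
        for f,a in zip((S,D,W,V),uv):
            if a:o.append(proj(f,P,f is W or f is V)[0]-a)
    l=R.apply([-d[0]-p[5],0,0])+p[:3]
    o+=[proj(W,l,True)[0]-(435,208.5),proj(V,l,True)[0]-(429.5,120)]
    return np.concatenate(o)
for fd in(1,0):
    s=least_squares(hf,[.67,.25,.28,0,.2,.015]+([] if fd else [.025,.0375,.025]),args=(fd,));J=np.linalg.pinv(s.jac.T@s.jac);print("head",s.x,"rms",np.sqrt(np.mean(s.fun**2)),"sd@1px",np.sqrt(np.diag(J)));print(s.fun.reshape(-1,2).round(1).tolist())
    p=s.x;R=Rn.from_euler("ZY",[p[3],-p[4]]);d=.025 if fd else p[6];l=R.apply([-d-p[5],0,0])+p[:3]
    print("lens",l,"show",l+R.apply([-.16,0,0]), "normal", R.apply([1,0,0]))
E
```

```text
head [ 0.6716  0.2513  0.268  -0.0389  0.279   0.0144] rms 1.3166461795677837 sd@1px [0.0007 0.0004 0.0008 0.0102 0.018  0.0011]
[[0.6, -1.1], [-0.7, 0.6], [-2.7, 0.5], [1.6, -0.1], [-1.4, -0.1], [-0.1, 0.1], [0.0, -1.1], [1.3, 0.8], [-0.1, -1.2], [2.6, -0.4], [2.5, 0.9], [-0.8, 0.1], [1.2, -0.4], [2.0, 2.2], [0.1, 2.3], [0.8, 1.6], [-3.1, -1.8], [-0.1, -0.8], [-0.0, 2.1], [-1.1, 1.0], [2.2, 0.3], [-0.2, -0.3], [-0.0, 0.9]]
lens [0.6338 0.2528 0.2571] show [0.4801 0.2588 0.2131] normal [ 0.9606 -0.0374  0.2754]
head [ 0.6701  0.2517  0.2692 -0.0398  0.2505  0.0165  0.0228  0.0362  0.022 ] rms 0.6728176186229324 sd@1px [0.0007 0.0004 0.0009 0.0107 0.0221 0.0011 0.0005 0.0004 0.001 ]
[[0.6, -0.4], [-0.3, 0.3], [-1.2, -0.6], [1.0, 0.2], [-0.8, 0.1], [0.6, 1.1], [1.0, 0.3], [1.3, 0.7], [-0.6, -0.3], [0.1, -0.6], [-0.3, 1.1], [0.1, 0.5], [0.4, 0.0], [-0.1, -0.1], [0.8, 0.6], [0.8, 0.3], [-1.7, -0.1], [1.5, -0.1], [-0.4, 0.7], [0.8, 0.4], [0.8, -0.4], [-0.2, -0.0], [-0.0, 0.5]]
lens [0.6321 0.2532 0.2595] show [0.4772 0.2594 0.2198] normal [ 0.968  -0.0386  0.2479]
```

Emit:
arm_command(
  rows=[
    [9.18,[1,2,-4.5],[0,0,0]],
    [9.18,[2,4,-9],[0,0,0]],
    [9.18,[3,6,-13.5],[0,0,0]],
    [9.18,[4.5,8,-17.5],[0,0,0]],
    [9.18,[4.5,12,-18.8],[0,0,0]],
  ],
)

```text
time: 2.25
tool_pos: [0.5165, -0.0279, 0.2876]
orientation: [-1.573, -0.006, 0.15]
ft_force: [-0.1, 0.5, -0.2]
finger_gap: 0.0917
```

Emit:
arm_command(
  rows=[
    [6,[0,4.5,0],[0,0,0]],
    [6,[0,8,0],[0,0,0]],
    [6,[0,8,0],[0,0,0]],
    [6,[0,8,0],[0,0,0]],
    [6,[0,8,0],[0,0,0]],
  ],
)

```text
time: 2.75
tool_pos: [0.5145, -0.0243, 0.2085]
orientation: [-1.571, -0.004, 0.153]
ft_force: [0.8, -0.8, 0.3]
finger_gap: 0.0611
```

```bash
python3 - <<'E'
from h import *
from cell import r,viewer
f=viewer.grab_frame("wrist");pickle.dump(f,open("wrist3.pkl","wb"));cv2.imwrite("pics/w3.png",cv2.resize(f["pixels"][:,:,::-1],None,fx=1.5,fy=1.5))
delta(r.get_obs(),[.5123,-.0235,.106],tool(.153))
R=Rn.from_euler("z",.1532)
P=[R.apply(l)+[.5123,-.0235,0] for l in [(.006,.025,.134),(-.006,.025,.134),(-.006,-.025,.134),(.006,-.025,.134)]]
print(proj(f,P,True)*1.5)
E
```

```text
t 2.8 pos [ 0.5146 -0.0246  0.2087] gap 0.06  SHIFT cm [-0.25 10.27  0.15]  ROT deg [ 0.01 -0.02  0.24] norms 10.3 0.2
[[384.3502281  253.36179697]
 [362.01040059 253.38807292]
 [362.96979275 338.14020255]
 [383.88098617 338.12385197]]
```

View pics/w3.png

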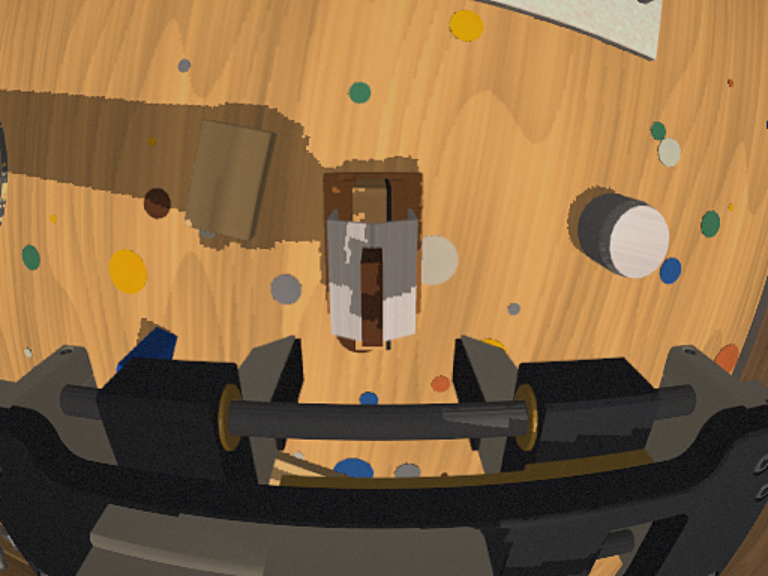

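Emit:
arm_command(
  rows=[
    [6,[-0.2,4,-0.3],[0,0,0]],
    [6,[-0.2,7,-0.3],[0,0,0]],
    [6,[-0.2,9.2,-0.3],[0,0,0]],
    [6,[-0.2,10.2,-0.3],[0,0,0]],
    [6,[-0.2,10.2,-0.3],[0,0,0]],
  ],
)

```text
time: 3.3
tool_pos: [0.5114, -0.0285, 0.1045]
orientation: [-1.571, 0.0, 0.152]
ft_force: [0.2, -0.6, 0.2]
finger_gap: 0.0602
```

Emit:
arm_command(
  rows=[
    [0.6,[0,0,0],[0,0,0]],
    [0.6,[0,0,0],[0,0,0]],
    [0.6,[0,0,0],[0,0,0]],
    [0.6,[0,0,0],[0,0,0]],
    [0.6,[0,0,0],[0,0,0]],
  ],
)

```text
time: 3.8
tool_pos: [0.5114, -0.0288, 0.1047]
orientation: [-1.571, -0.001, 0.151]
ft_force: [-1.0, -0.2, -0.3]
finger_gap: 0.0246
```

Emit:
arm_command(
  rows=[
    [0.6,[0,0,0],[0,0,0]],
    [0.6,[0,0,0],[0,0,0]],
    [0.6,[0,0,0],[0,0,0]],
    [0.6,[0,0,0],[0,0,0]],
    [0.6,[0,-0.5,0],[0,0,0]],
  ],
)

```text
time: 4.3
tool_pos: [0.5103, -0.0288, 0.1088]
orientation: [-1.571, 0.002, 0.151]
ft_force: [0.0, -0.4, -1.5]
finger_gap: 0.012
```

```bash
python3 - <<'E'
from h import *
from cell import r,viewer
f=viewer.grab_frame("wrist");cv2.imwrite("pics/w4.png",f["pixels"][:,:,::-1])
delta(r.get_obs(),[.5273,-.3068,.28],tool(-.2721-np.pi/2))
E
```

```text
t 4.35 pos [ 0.5109 -0.0289  0.1098] gap 0.0118  SHIFT cm [ -2.58 -17.02 -27.72]  ROT deg [ 4.0000e-02  1.1424e+02 -3.0000e-02] norms 32.6 114.2
```

View pics/w4.png

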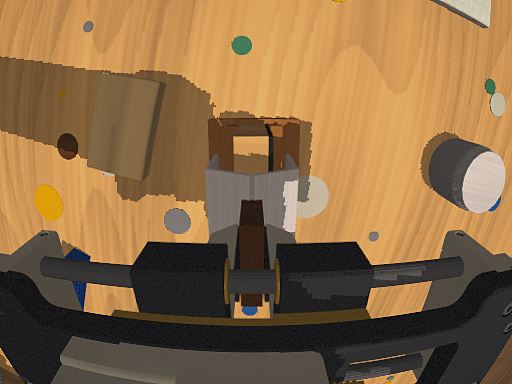

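Emit:
arm_command(
  rows=[
    [0.6,[0,-3,0],[0,0,0]],
    [0.6,[0,-6.5,0],[0,0,0]],
    [0.6,[0,-10,0],[0,0,0]],
    [0.6,[0,-14,0],[0,0,0]],
    [0.6,[0,-18,0],[0,0,0]],
  ],
)

```text
time: 4.85
tool_pos: [0.5104, -0.0289, 0.2907]
orientation: [-1.571, 0.001, 0.151]
ft_force: [0.8, 0.1, -1.4]
finger_gap: 0.0117
```

Emit:
arm_command(
  rows=[
    [0.6,[0,0,-2],[0,8,0]],
    [0.6,[0,0,-4],[0,16,0]],
    [0.6,[0,0,-6],[0,24,0]],
    [0.6,[0,0,-8],[0,32,0]],
    [0.6,[0,0,-10],[0,40,0]],
  ],
)

```text
time: 5.35
tool_pos: [0.5258, -0.1284, 0.2892]
orientation: [-1.571, 0.001, -0.553]
ft_force: [-0.5, -0.5, -0.1]
finger_gap: 0.0116
```

```bash
python3 - <<'E'
from h import *
from cell import r,viewer
delta(r.get_obs(),[.5273,-.3068,.28],tool(-.2721-np.pi/2))
E
```

```text
t 5.35 pos [ 0.5258 -0.1284  0.2892] gap 0.0116  SHIFT cm [  9.5    0.92 -15.11]  ROT deg [ 4.000e-02  7.392e+01 -3.000e-02] norms 17.9 73.9
```

Emit:
arm_command(
  rows=[
    [0.6,[1.5,0,-2],[0,8,0]],
    [0.6,[3,0,-4],[0,16,0]],
    [0.6,[4,0,-6],[0,24,0]],
    [0.6,[5,0,-8],[0,32,0]],
    [0.6,[5,0,-8],[0,40,0]],
  ],
)

```text
time: 5.85
tool_pos: [0.5257, -0.2263, 0.2893]
orientation: [-1.573, -0.002, -1.256]
ft_force: [-0.4, 0.4, -1.7]
finger_gap: 0.0121
```

```bash
python3 - <<'E'
from h import *
from cell import r,viewer
delta(r.get_obs(),[.5273,-.3068,.28],tool(-.2721-np.pi/2))
E
```

```text
t 5.85 pos [ 0.5257 -0.2263  0.2893] gap 0.0121  SHIFT cm [ 7.71  0.95 -2.33]  ROT deg [ 0.07 33.6   0.12] norms 8.1 33.6
```

Emit:
arm_command(
  rows=[
    [0.6,[2,0,-0.5],[0,8,0]],
    [0.6,[4,0,-1],[0,16,0]],
    [0.6,[6,0,-1.5],[0,24,0]],
    [0.6,[7.7,0.9,-2.3],[0,31,0]],
    [0.6,[7.7,0.9,-2.3],[0,33.6,0]],
  ],
)

```text
time: 6.35
tool_pos: [0.5279, -0.3053, 0.2791]
orientation: [-1.573, -0.002, -1.84]
ft_force: [-0.3, -0.2, -1.3]
finger_gap: 0.012
```

Emit:
arm_command(
  rows=[
    [0.6,[0,0.2,0],[0,0,0]],
    [0.6,[0,0.5,0],[0,0,0]],
    [0.6,[0,1,0],[0,0,0]],
    [0.6,[0,1,0],[0,0,0]],
    [0.6,[0,1,0],[0,0,0]],
  ],
)

```text
time: 6.85
tool_pos: [0.5302, -0.3018, 0.2702]
orientation: [-1.571, 0.0, -1.831]
ft_force: [-0.5, 0.5, -1.3]
finger_gap: 0.0118
```

```bash
cat >> h.py <<'E'
def snap(n,tag,box=None,k=1,a=1.):
    from cell import viewer
    f=viewer.grab_frame(n);pickle.dump(f,open(f"{tag}.pkl","wb"));im=f["pixels"][:,:,::-1]
    x0,y0,x1,y1=box or (0,0,512,384)
    im=cv2.convertScaleAbs(cv2.resize(im[y0:y1,x0:x1],None,fx=k,fy=k,interpolation=cv2.INTER_CUBIC),alpha=a)
    if box:
        for x in range((x0+9)//10*10,x1,10): cv2.putText(im,str(x),(int((x-x0)*k),12),0,.35,(0,0,255),1);cv2.line(im,(int((x-x0)*k),14),(int((x-x0)*k),18),(0,0,255))
        for y in range((y0+9)//10*10,y1,10): cv2.putText(im,str(y),(2,int((y-y0)*k+4)),0,.35,(0,0,255),1)
    cv2.imwrite(f"pics/{tag}.png",im);return f
E
python3 - <<'E'
from h import *
from cell import r,viewer
snap("side","s5",(220,180,350,330),4);f=snap("wrist","w5",None,1.5)
delta(r.get_obs(),[.5273,-.3068,.168],tool(-.2721-np.pi/2))
R=Rn.from_euler("z",-.2721)
P=[R.apply(l)+[.5273,-.3068,0] for l in [(-.109,0.009,.15),(-.109,-.009,.15),(.109,.009,.15),(.109,-.009,.15),(-.118,0,.162),(.118,0,.162)]]
print(proj(f,P,True)*1.5)
E
```

```text
t 6.95 pos [ 0.5304 -0.3021  0.2705] gap 0.012  SHIFT cm [ 0.53 10.25 -0.18]  ROT deg [-0.02  0.68 -0.01] norms 10.3 0.7
[[372.24711049 413.81656798]
 [396.26262614 413.99471498]
 [375.51718417 103.68299344]
 [405.00443749 104.2562896 ]
 [384.22148196 432.92526909]
 [391.05186886  87.27368507]]
```

View pics/s5.png

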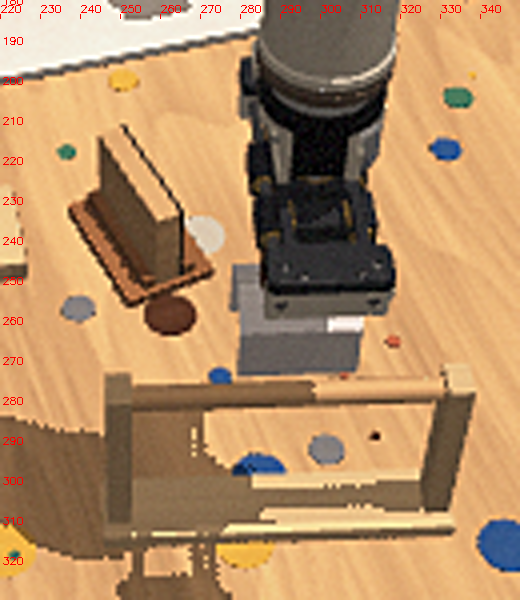

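View pics/w5.png

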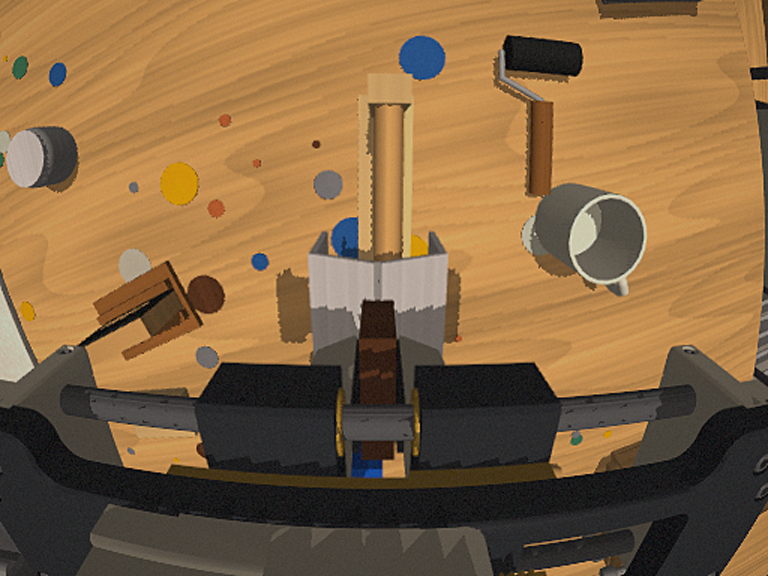

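Emit:
arm_command(
  rows=[
    [0.6,[0.5,0,-0.2],[0,0.7,0]],
    [0.6,[0.5,1.5,-0.2],[0,0.7,0]],
    [0.6,[0.5,3,-0.2],[0,0.7,0]],
    [0.6,[0.5,4,-0.2],[0,0.7,0]],
    [0.6,[0.5,4,-0.2],[0,0.7,0]],
  ],
)

```text
time: 7.45
tool_pos: [0.5256, -0.3055, 0.2274]
orientation: [-1.576, 0.001, -1.844]
ft_force: [0.9, -0.4, -1.1]
finger_gap: 0.0119
```

```bash
python3 - <<'E'
from h import *
from cell import r,viewer
snap("side","s6",(220,230,350,330),5);f=snap("wrist","w6",None,1.5)
delta(r.get_obs(),[.5273,-.3068,.168],tool(-.2721-np.pi/2))
E
```

```text
t 7.55 pos [ 0.5268 -0.3064  0.2297] gap 0.012  SHIFT cm [0.02 6.17 0.07]  ROT deg [ 0.07 -0.04  0.  ] norms 6.2 0.1
```

View pics/s6.png

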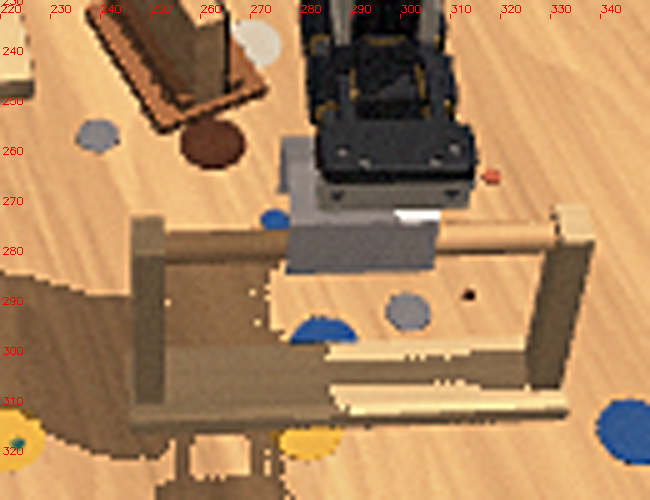

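View pics/w6.png

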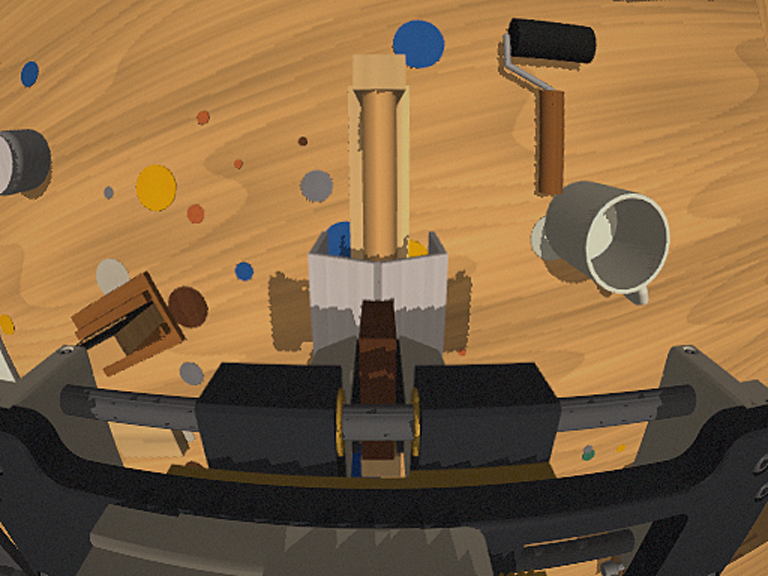

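Emit:
arm_command(
  rows=[
    [0.6,[0,2,0],[0,0,0]],
    [0.6,[0,4,0],[0,0,0]],
    [0.6,[0,5.3,0],[0,0,0]],
    [0.6,[0,5.9,0],[0,0,0]],
    [0.6,[0,5.9,0],[0,0,0]],
  ],
)

```text
time: 8.05
tool_pos: [0.5268, -0.3065, 0.1708]
orientation: [-1.572, 0.0, -1.844]
ft_force: [0.2, -0.2, -0.9]
finger_gap: 0.0117
```

Emit:
arm_command(
  rows=[
    [0.6,[0,0,0],[0,0,0]],
    [0.6,[0,0.1,0],[0,0,0]],
    [0.6,[0,0.2,0],[0,0,0]],
    [0.6,[0,0.3,0],[0,0,0]],
    [0.6,[0,0.3,0],[0,0,0]],
  ],
)

```text
time: 8.55
tool_pos: [0.5272, -0.3067, 0.1685]
orientation: [-1.57, -0.0, -1.844]
ft_force: [0.7, -0.1, -1.4]
finger_gap: 0.012
```

Emit:
arm_command(
  rows=[
    [0.6,[0,0.1,0],[0,0,0]],
    [0.6,[0,0.2,0],[0,0,0]],
    [0.6,[0,0.2,0],[0,0,0]],
    [0.6,[0,0.2,0],[0,0,0]],
    [0.6,[0,0.2,0],[0,0,0]],
  ],
)

```text
time: 9.05
tool_pos: [0.5273, -0.3075, 0.1679]
orientation: [-1.569, -0.001, -1.844]
ft_force: [-2.0, 0.7, 8.0]
finger_gap: 0.0118
```

Contact on the bar (8 N up). Now I'll release.

Emit:
arm_command(
  rows=[
    [0.6,[0,-0.1,0],[0,0,0]],
    [1.5,[0,-0.1,0],[0,0,0]],
    [2.5,[0,-0.1,0],[0,0,0]],
    [4,[0,-0.1,0],[0,0,0]],
    [5,[0,-0.1,0],[0,0,0]],
  ],
)

```text
time: 9.55
tool_pos: [0.5269, -0.3064, 0.167]
orientation: [-1.571, 0.0, -1.844]
ft_force: [-0.1, 0.4, -0.4]
finger_gap: 0.0348
```

Emit:
arm_command(
  rows=[
    [5,[0,-0.1,0],[0,0,0]],
    [5,[0,-2,0],[0,0,0]],
    [5,[0,-5,0],[0,0,0]],
    [5,[0,-8,0],[0,0,0]],
    [5,[0,-11,0],[0,0,0]],
  ],
)

```text
time: 10.05
tool_pos: [0.5268, -0.3065, 0.2784]
orientation: [-1.571, 0.0, -1.844]
ft_force: [0.9, -1.2, 0.2]
finger_gap: 0.0501
```

```bash
python3 - <<'E'
from h import *
from cell import r,viewer
snap("side","s7",(220,180,350,330),4);f=snap("wrist","w7",None,1.5)
delta(r.get_obs(),[.5123,-.0235,.28],tool(.153))
E
```

```text
t 10.15 pos [ 0.5292 -0.3084  0.2822] gap 0.0499  SHIFT cm [-26.98   0.11  -9.31]  ROT deg [  -0.22 -114.42    0.51] norms 28.5 114.4
```

View pics/s7.png

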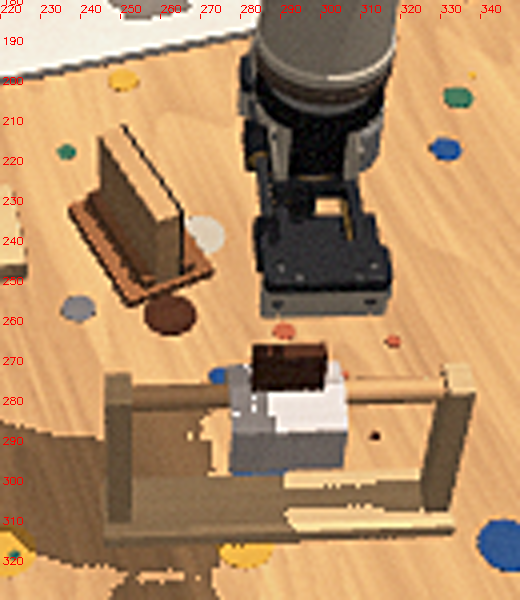

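View pics/w7.png

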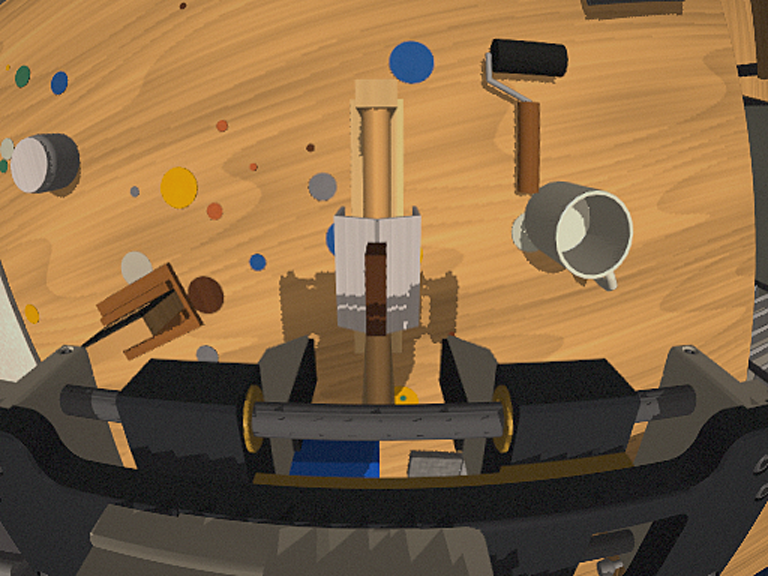

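The side view shows the guard astride the bar at (292,285), upright, with the fingers clear. Now back to the block.

Emit:
arm_command(
  rows=[
    [5,[-3,0,-1],[0,-8.5,0]],
    [5,[-6.5,0,-2],[0,-17,0]],
    [5,[-10,0,-3],[0,-25.5,0]],
    [5,[-13.5,0,-4],[0,-34,0]],
    [5,[-17,0,-5],[0,-42,0]],
  ],
)

```text
time: 10.65
tool_pos: [0.5242, -0.1279, 0.2769]
orientation: [-1.571, 0.0, -1.105]
ft_force: [1.0, -0.2, -0.9]
finger_gap: 0.0504
```

```bash
python3 - <<'E'
from h import *
from cell import r,viewer
delta(r.get_obs(),[.5123,-.0235,.28],tool(.153))
E
```

```text
t 10.65 pos [ 0.5242 -0.1279  0.2769] gap 0.0504  SHIFT cm [-9.86 -0.31  3.63]  ROT deg [ 0.000e+00 -7.207e+01 -3.000e-02] norms 10.5 72.1
```

Emit:
arm_command(
  rows=[
    [5,[-2,0,0.7],[0,-8.5,0]],
    [5,[-4,0,1.4],[0,-17,0]],
    [5,[-6,0,2.1],[0,-25.5,0]],
    [5,[-8,0,2.8],[0,-34,0]],
    [5,[-9.8,0,3.6],[0,-42,0]],
  ],
)

```text
time: 11.15
tool_pos: [0.5128, -0.0246, 0.2768]
orientation: [-1.571, 0.001, -0.371]
ft_force: [0.4, 0.6, -0.3]
finger_gap: 0.0495
```

Emit:
arm_command(
  rows=[
    [5,[0,1,0],[0,-8.5,0]],
    [5,[0,3,0],[0,-17,0]],
    [5,[0,5,0],[0,-25.5,0]],
    [5,[0,7.5,0],[0,-30,0]],
    [5,[0,9,0],[0,-30,0]],
  ],
)

```text
time: 11.65
tool_pos: [0.512, -0.0256, 0.1851]
orientation: [-1.57, 0.003, 0.148]
ft_force: [-1.2, 0.2, -0.0]
finger_gap: 0.05
```

Emit:
arm_command(
  rows=[
    [6,[0,0,0],[0,0,0]],
    [6,[0,0,0],[0,0,0]],
    [6,[0,0,0],[0,0,0]],
    [6,[0,0,0],[0,0,0]],
    [6,[0,0,0],[0,0,0]],
  ],
)

```text
time: 12.15
tool_pos: [0.5139, -0.0256, 0.1881]
orientation: [-1.571, -0.001, 0.146]
ft_force: [-0.3, -0.3, 0.4]
finger_gap: 0.0602
```

```bash
python3 - <<'E'
from h import *
from cell import r,viewer
f=snap("wrist","w8",None,1.5)
delta(r.get_obs(),[.5123,-.0235,.06],tool(.153))
R=Rn.from_euler("z",.1532)
P=[R.apply(l)+[.5123,-.0235,0] for l in [(.012,.055,.09),(-.012,.055,.09),(-.012,-.055,.09),(.012,-.055,.09),(.04,.06,.01),(-.04,.06,.01)]]
print(proj(f,P,True)*1.5)
E
```

```text
t 12.2 pos [ 0.5138 -0.0256  0.188 ] gap 0.0598  SHIFT cm [-0.14 12.8   0.23]  ROT deg [ 0.   -0.4   0.07] norms 12.8 0.4
[[395.22290558 190.73880344]
 [353.3893997  191.07344076]
 [357.32940224 362.97485737]
 [394.33949099 362.73033339]
 [428.03857729 172.96430326]
 [321.52396707 173.80922729]]
```

View pics/w8.png

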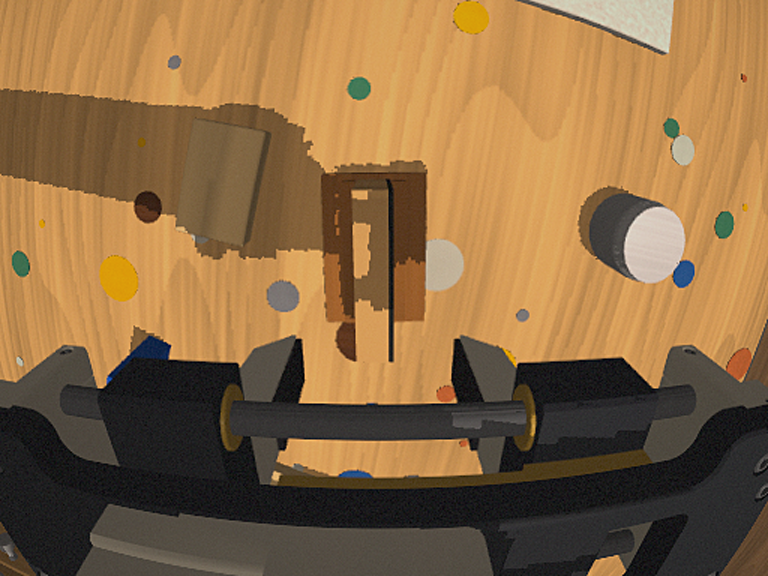

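Emit:
arm_command(
  rows=[
    [6,[-0.2,4,0.2],[0,-0.4,0]],
    [6,[-0.2,8,0.2],[0,-0.4,0]],
    [6,[-0.2,11,0.2],[0,-0.4,0]],
    [6,[-0.2,13,0.2],[0,-0.4,0]],
    [6,[-0.2,13.2,0.2],[0,-0.4,0]],
  ],
)

```text
time: 12.7
tool_pos: [0.509, -0.0239, 0.0531]
orientation: [-1.57, 0.005, 0.153]
ft_force: [0.4, 0.5, 0.3]
finger_gap: 0.06
```

Emit:
arm_command(
  rows=[
    [6,[0,0,0],[0,0,0]],
    [1.5,[0,0,0],[0,0,0]],
    [1.5,[0,0,0],[0,0,0]],
    [1.5,[0,0,0],[0,0,0]],
    [1.5,[0,0,0],[0,0,0]],
  ],
)

```text
time: 13.2
tool_pos: [0.5117, -0.0239, 0.0561]
orientation: [-1.571, -0.001, 0.153]
ft_force: [1.4, 0.4, 0.6]
finger_gap: 0.0323
```

Emit:
arm_command(
  rows=[
    [1.5,[0,0,0],[0,0,0]],
    [1.5,[0,0,0],[0,0,0]],
    [1.5,[0,0,0],[0,0,0]],
    [1.5,[0,0,0],[0,0,0]],
    [1.5,[0,0,0],[0,0,0]],
  ],
)

```text
time: 13.7
tool_pos: [0.5114, -0.0239, 0.0557]
orientation: [-1.571, -0.0, 0.153]
ft_force: [-1.4, -0.1, 5.3]
finger_gap: 0.0237
```

Emit:
arm_command(
  rows=[
    [1.5,[0,-1,0],[0,0,0]],
    [1.5,[0,-3,0],[0,0,0]],
    [1.5,[0,-6,0],[0,0,0]],
    [1.5,[0,-10,0],[0,0,0]],
    [1.5,[0,-14,0],[0,0,0]],
  ],
)

```text
time: 14.2
tool_pos: [0.51, -0.0241, 0.1964]
orientation: [-1.571, 0.002, 0.153]
ft_force: [1.5, 0.5, -1.4]
finger_gap: 0.0234
```

```bash
python3 - <<'E'
from h import *
from cell import r
o=r.get_obs()
yaw,t=-.035,.26
lens=np.array([.633,.253,.2585]);R=Rn.from_euler("ZY",[yaw,-t])
tcp=lens+R.apply([-.16-.012,0,.0057]);print("tcp target",tcp,"block bottom",tcp+R.apply([0,0,-.0457]))
Rt=tool(yaw,t);print((Rt.as_matrix()).round(3),R.as_matrix().round(3))
delta(o,tcp,Rt)
print("stage");delta(o,[.45,.12,.24],tool(0.05,.13))
snap("side","s9",(200,100,350,250),4)
E
```

```text
tcp target [0.46541826 0.25886776 0.21979057] block bottom [0.47715965 0.25845664 0.17562655]
[[ 0.966  0.257  0.035]
 [-0.034 -0.009  0.999]
 [ 0.257 -0.966 -0.   ]] [[ 0.966  0.035 -0.257]
 [-0.034  0.999  0.009]
 [ 0.257  0.     0.966]]
t 14.2 pos [ 0.51   -0.0241  0.1964] gap 0.0234  SHIFT cm [-0.11 -2.34 28.64]  ROT deg [ -1.39  10.69 -14.97] norms 28.7 18.5
stage
t 14.2 pos [ 0.51   -0.0241  0.1964] gap 0.0234  SHIFT cm [-3.75 -4.36 15.15]  ROT deg [-0.38  5.87 -7.56] norms 16.2 9.6
```

View pics/s9.png

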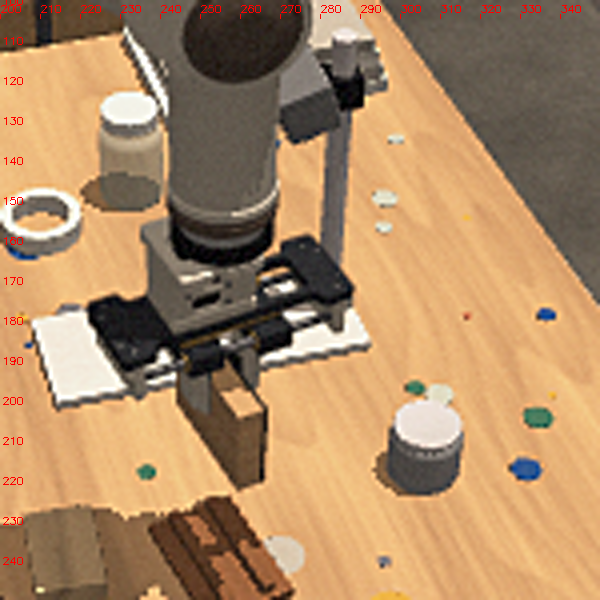

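Emit:
arm_command(
  rows=[
    [1.5,[-1,-1.5,2.5],[0,1,-1.5]],
    [1.5,[-2,-3,5.5],[0,2,-3]],
    [1.5,[-3,-4.4,9],[0,3.5,-4.5]],
    [1.5,[-3.7,-4.4,12],[0,5,-6]],
    [1.5,[-3.7,-4.4,15],[-0.4,5.9,-7.6]],
  ],
)

```text
time: 14.75
tool_pos: [0.4504, 0.1192, 0.2398]
orientation: [-1.571, -0.134, 0.048]
ft_force: [0.4, 0.1, -2.8]
finger_gap: 0.024
```

```bash
python3 - <<'E'
from h import *
from cell import r
delta(r.get_obs(),[.4554,.2589,.2198],tool(-.035,.26))
E
```

```text
t 14.75 pos [0.4504 0.1192 0.2398] gap 0.024  SHIFT cm [ 0.89  2.14 13.92]  ROT deg [-0.95  4.67 -7.21] norms 14.1 8.6
```

Emit:
arm_command(
  rows=[
    [1.5,[0.2,0.4,3],[-0.2,1,-1.5]],
    [1.5,[0.4,0.9,6.5],[-0.4,2,-3]],
    [1.5,[0.6,1.4,10],[-0.6,3,-4.5]],
    [1.5,[0.8,1.9,12.5],[-0.8,4,-6]],
    [1.5,[0.9,2.1,13.9],[-0.9,4.7,-7.2]],
  ],
)

```text
time: 15.25
tool_pos: [0.4553, 0.2605, 0.2191]
orientation: [-1.57, -0.258, -0.032]
ft_force: [0.8, 0.1, -2.4]
finger_gap: 0.0242
```

Emit:
arm_command(
  rows=[
    [1.5,[0,0,0],[0,0,0]],
    [1.5,[0.5,0.1,0],[0,0,0]],
    [1.5,[1,0.25,0],[0,0,0]],
    [1.5,[1,0.25,0],[0,0,0]],
    [1.5,[1,0.25,0],[0,0,0]],
  ],
)

```text
time: 15.75
tool_pos: [0.4674, 0.2566, 0.22]
orientation: [-1.57, -0.258, -0.036]
ft_force: [0.5, -0.9, -1.4]
finger_gap: 0.0237
```

```bash
python3 - <<'E'
from h import *
from cell import r
delta(r.get_obs(),[.4654,.2589,.2198],tool(-.035,.26))
snap("side","s10",(200,90,330,210),5,1.5);snap("scene","sc10",(240,180,370,290),5,1.3);snap("wrist","w10",None,1.5)
E
```

```text
t 15.75 pos [0.4674 0.2566 0.22  ] gap 0.0237  SHIFT cm [-0.21 -0.04  0.22]  ROT deg [-0.01 -0.06 -0.09] norms 0.3 0.1
```

View pics/s10.png

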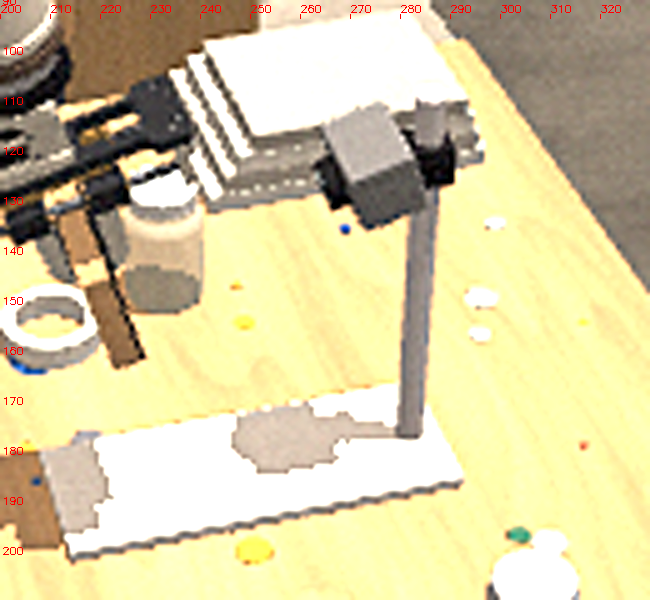

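View pics/sc10.png

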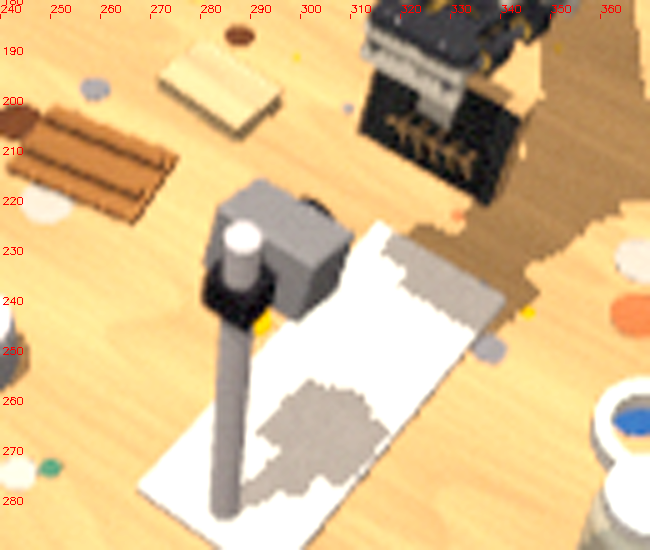

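View pics/w10.png

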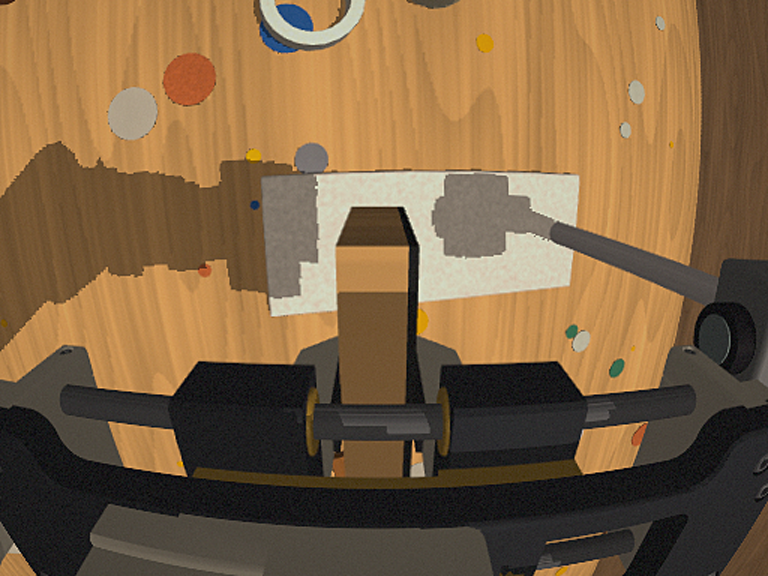

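```bash
python3 - <<'E'
from h import *
from cell import r
np.set_printoptions(precision=1,suppress=True)
o=r.get_obs();Rc=Rn.from_euler("xyz",o["orientation"])
# block axes: x=tool x, z=-tool y, y= tool z
B=lambda x,y,z:o["tool_pos"]+Rc.apply([x,-(z-.0457),y])
L={k:pickle.load(open(k+".pkl","rb")) for k in("s10","sc10","w10")}
for n,p in {"bot -y +x":(.012,-.055,0),"bot -y -x":(-.012,-.055,0),"top -y +x":(.012,-.055,.08),"bot +y +x":(.012,.055,0),"top +y +x":(.012,.055,.08),"top +y -x":(-.012,.055,.08),"bot +y -x":(-.012,.055,0)}.items():
    print(n,*[proj(L[k],B(*p),k[0]=="w")[0]*(1.5 if k[0]=="w" else 1) for k in L])
lens=np.array([.633,.253,.2585])
print("lens",proj(L["w10"],lens,True)*1.5)
np.set_printoptions(precision=4,suppress=True)
face=B(.012,0,.04)
print("face in lens",Rn.from_euler("ZY",[-.035,-.26]).inv().apply(face-lens))
# lens triangulation from three wrist views
W=[pickle.load(open(f"wrist{i}.pkl","rb")) for i in(1,2)]+[L["w10"]]
uv=[(435,208.5),(429.5,120),(714/1.5,336/1.5)]
s=least_squares(lambda p:np.concatenate([proj(f,p,True)[0]-u for f,u in zip(W,uv)]),lens);print("lens tri",s.x,s.fun)
E
python3 - <<'E'
import cv2
im=cv2.imread("pics/w10.png");cv2.imwrite("pics/w10c.png",cv2.convertScaleAbs(cv2.resize(im[240:400,640:768],None,fx=4,fy=4,interpolation=cv2.INTER_CUBIC)[:600],alpha=1.8))
im=cv2.imread("pics/s10.png")
E
```

```text
bot -y +x [228.5 161.7] [311.1 206.4] [399.9 410.9]
bot -y -x [222.1 164.2] [314.6 203.8] [356. 411.]
top -y +x [221.8 144.9] [316.4 188.3] [408.3 520. ]
bot +y +x [221.5 143.2] [337.5 221.6] [404.1 207.5]
top +y +x [214.9 126.5] [343.9 203.3] [420.5 248.1]
top +y -x [208.5 129. ] [347.2 200.5] [336.5 248.1]
bot +y -x [215.4 145.6] [340.7 218.7] [351.9 207.5]
lens [[713.4 339.3]]
face in lens [-0.1585 -0.0015 -0.0003]
lens tri [0.6337 0.2539 0.2578] [ 0.2655 -0.8985  0.4119  0.0264 -0.3286  0.5579]
```

View pics/w10c.png

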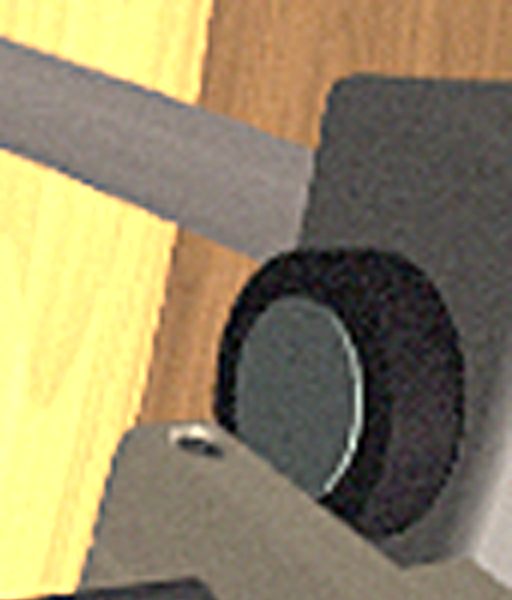

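Emit:
arm_command(
  rows=[
    [1.5,[0,0,0],[0,0,0]],
    [1.5,[0,0,0],[0,0,0]],
    [1.5,[0,0,0],[0,0,0]],
    [1.5,[0,0,0],[0,0,0]],
    [1.5,[0,0,0],[0,0,0]],
  ],
)

```text
time: 16.4
tool_pos: [0.4668, 0.2578, 0.2199]
orientation: [-1.57, -0.259, -0.034]
ft_force: [0.3, 0.2, -0.9]
finger_gap: 0.0237
```

```bash
python3 - <<'E'
from h import *
from cell import r
o=r.get_obs();delta(o,[.4654,.2589,.2198],tool(-.035,.26));print(abs(o["qd"]).max())
f=snap("scene","sc11",None,1.5)
S=F["scene"]
print(abs(f["pixels"].astype(int)-S["pixels"])[205:300,265:310].mean())
E
```

```text
t 16.4 pos [0.4668 0.2578 0.2199] gap 0.0237  SHIFT cm [-0.14 -0.03  0.1 ]  ROT deg [-0.05  0.08 -0.08] norms 0.2 0.1
0.00155448734518957
3.8180896686159844
```

View pics/sc11.png

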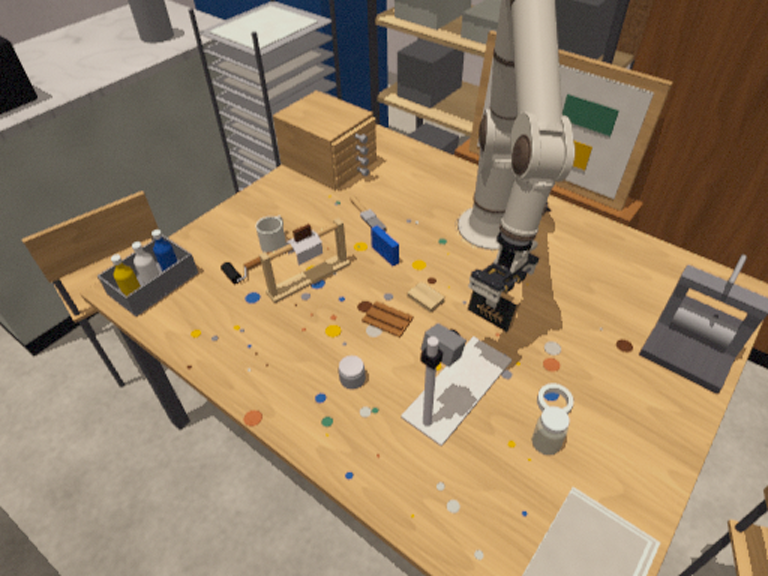

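The picture shows the guard on the bar at (305,243) and the block held with its carved face to the camera at (490,308). The other things on the table look undisturbed. I'm handing the job in.

```bash
python3 -c "
from cell import job_done
print(job_done())"
```

```text
the job is handed in; nothing more can be done
None
```

The guard hangs released and upright on the bar, and the block is held in front of the copy camera with its carved face to the lens. I handed the job in at about 16.4 s; it gave no verdict.

- **Guard:** I lifted it by its grip strip, turned it onto the bar, felt 8 N of contact, let go and backed away. The pictures taken right after and at the end show it astride the bar with the fingers clear.
- **Block:** It was gripped by its thickness (23.7 mm opening) and lifted straight out of the holder. By my measurements the face is about 158 mm from the lens and within 2 mm of its axis. It is tilted 0.26 rad to match the camera. The arm was still, with joint speeds below 0.002 rad/s.
- **Checks:** The block corners I could see in the side and scene pictures, and the lens in the wrist view, fell within about 1 px of where I predicted.
- **Where the measurements disagreed:**
  - The camera's tilt came out between 0.21 and 0.30 rad across fits, and its turn about the vertical between 0 and −0.07 rad. The fits used different picture points, and some early points were wrong.
  - I used 0.26 and −0.035 rad, so the true centring could be off by a few more millimetres, still well inside the 20 mm limit.
  - The camera box also measured slightly smaller than its stated size.
- **Left in place:** The tin, tape, jar, spare block, mug, roller and camera look unmoved in the last picture. I judged this by eye and did not measure it.

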